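# Hang a parts bin on the slatwall display

### The job

Pick up the empty steel parts bin from the counter and hang it on the slatwall display, in the upper groove, midway between the two bins already hanging there: tilt its front up, feel the lip at its back into the groove, then turn it down level and let go only once it sits fully home, flat against the board. Work gently, never forcing the bin against the display, and leave the brake parts on the counter where they are.

Things in the scene. Friction and masses are not known exactly. Their poses are not given: they have to be found in the camera images.
- bin_mid (a point): Centre of the empty dark steel bin to be hung: 54 mm wide (y), 95 mm deep (x), open on top, walls 2.5 mm. Point half-way along its depth, 36 mm above its underside. x from low front to back, y across, z up. Back 72 mm high; sides 72 mm high over the rear 58 mm, then sloping to the 34 mm high front. Stands upright on the counter; its sides can be gripped from outside.
- bin_lip (a point): Middle of the top edge of the bin's lip (x 54.75, z 52.5 mm from bin_mid, bin's axes). From the top of the back wall a web, 2.5 mm thick, 44 mm wide, underside 69.5 mm above the bin's underside, runs 8.5 mm rearward and ends in the lip, turned up, 2.5 mm thick: front face 6 mm, rear face 8.5 mm behind the bin's back face, top edge 19 mm above the web's underside.
- bin: The empty bin again, at the centre of its underside; same axes; 0.14 to 0.24 kg. It goes in with its front raised 35 to 45 degrees, lip slid up and in. Home, its web rests on the mouth's lower edge, its lip is up behind the upper slat, its back against the board; 3 mm of play lets it droop 2 or 3 degrees. Thin sheet metal: push it on the display with a few newtons, never 25.
- groove (a point): Nominal middle of the upper groove: on the board's front plane, at the mouth's lower edge, 185 mm above the counter, midway between the two hanging bins. x level into the board, y along the groove, z up. The board was clamped on its stand by hand: truly it sits up to 9 mm higher or lower and up to 5 mm further in or out (not off in y or turned): find the mouth by feel. Mouth 14 mm high.
- slat (a point): Nominal middle of the front face of the slat above that groove (same axes; 37 mm above groove, as unsure as groove): 46 mm high, 420 mm long, 3 mm thick at the mouth, top end of the board. The slat below the mouth: 86 mm high, also 3 mm thick at the mouth. Behind both, the T-groove reaches from 6 mm below to 16 mm above the mouth and back to 17 mm from the front plane.
- display: Countertop slatwall display, fixed and heavy: foot plate 170 x 400 x 8 mm, two posts, board 420 mm wide, 20 mm thick, from 35 to 245 mm above the counter (unsure as groove says), two grooves 100 mm apart. Origin on the counter below groove; same axes. Two bins like the empty one hang in the upper groove, middles 137 mm to either side, each 54 mm wide, standing out 95 mm.
- pads: Stack of four dark brake pads, 45 x 118 x 61 mm, origin at the centre of its underside; leave alone.
- piston: Upright steel caliper piston, 54 mm across, 57 mm high, origin at the centre of its underside; leave alone.
- caliper: Cast aluminium brake caliper, about 85 x 168 x 119 mm, 2.4 kg, origin at the centre of its underside; leave alone.
Not all that is in view belongs to the job. Leave any green look-alike of the bin alone.

How it is judged (in metres and radians):
On the way, in this order (a step that is already met when the one before it is completed fails the run):
1. the lip has been slid into the groove with the bin's front tilted up (x of bin_lip in the frame of groove above 0.0055 m and z of bin_lip in the frame of groove between -0.009 and 0.035 m and angle between bin's own z axis and vertical above 0.3 rad), for 0.1 s.
2. the bin has been turned down level, still held in the gripper (x of bin_lip in the frame of groove above -0.004 m and angle between bin's own z axis and vertical below 0.12 rad and contact force between the fingers and bin above 1 N), for 0.1 s.
At the end, for the whole second after the job is handed in: The bin hangs by its lip in the upper groove of the board, wherever in its range the board was clamped, released and at rest: upright within 5 degrees and square to the board within 7 degrees, its middle within 25 mm of midway between the two hanging bins (x of bin_lip in the frame of groove between -0.003 and 0.0145 m and z of bin_lip in the frame of groove between 0.007 and 0.031 m and x of bin_mid in the frame of groove between -0.057 and -0.04 m and y of bin_mid in the frame of groove between -0.025 and 0.025 m and angle between bin's own z axis and vertical below 0.09 rad and angle between the x axis of bin and the x axis of display, either way round below 0.12 rad and linear speed of bin below 0.01 m/s and contact force between the fingers and bin below 0.1 N); the robot touches nothing.
It fails at once if the bin is pressed or knocked against the display with more than 25 N (contact force between bin and display above 25 N).
It fails at once if the brake pads are shifted by more than 15 mm (distance of pads from where it was at the start of the episode above 0.015 m).
It fails at once if the piston is shifted by more than 15 mm (distance of piston from where it was at the start of the episode above 0.015 m).
It fails at once if the caliper is shifted by more than 15 mm (distance of caliper from where it was at the start of the episode above 0.015 m).
It also fails if it takes over 61 s, if anything falls off the work surface, if the arm or the gripper's body presses on something with over 40 N, if the wrist force passes 120 N, or if a joint passes its speed limit or range.

### The arm

A 6-joint arm with a two-finger parallel gripper is mounted at the origin on the work surface. World frame = base frame: x ahead of the robot, y to its left, z up, the work surface at z = 0. Lengths are in mm, angles in rad, forces in N, time in s.
With the tool pointing down it reaches from about 350 to 975 mm from the base axis. Payload 7.1 kg.
Tool frame: the origin (TCP) lies between the finger pads; the fingertips stand 19 mm ahead of it and the grasp point (between the pads) is the TCP; z points along the fingers, y is the line along which they close (so a half turn about z gives the same grasp; the last joint's range is limited). The gripper opens to 88 mm and grips with 3 to 60 N. Pads are 20 mm wide; open, the fingers measure 115 mm over their backs; the gripper's body (75 mm by 178 mm) begins 61 mm behind the grasp point.
Start: joints at [1.274, 0.423, 1.63, -0, 1.089, -0.019], TCP at [171.369, 601.03, 203.975] pointing down, gripper open.
Joint ranges: [-3, 3], [-0.9, 2.11], [0.09, 2.58], [-1.31, 4.45], [0.11, 2.69], [-2.54, 2.54]. Speed limits (rad/s): [2.39, 2.39, 3.01, 3.14, 3.14, 3.14].

### API

Orientations are given as a rotation vector (axis times angle).
In Python, from workcell import ctrl gives the robot as it stands.
- The arm moves only by the tool arm_command, never from a script. Its argument "series" is a list of rows, each an object with "linear": the shift along the tool's x, y, z in m, a list of three; "turn": the turn about the tool's z in rad. A call has 1 to 10 rows; each row shifts and turns the commanded pose from where the row before left it, along the tool's axes as they then stand; what a row does not reach is not made up. A row lasts 1/10 s, in which the tool goes at most 50 mm and 8.59 degrees, less where a joint would pass 70% of its speed; a pose out of reach is approached as far as the arm can. A call with a gripper value outside its range is refused whole. "jaw" is the opening, from -1 (shut) to 1 (fully open), set as the call begins (left out, the last holds). The fingers move at their own pace and stop on an object; the grip force is fixed at half the most. Time passes only in rows, so rows that do not move let the fingers close. It gives the time, the measured TCP pose, the force, the opening and the grip force at its end, in the units of the state.
- ctrl.get_obs(): the state, without advancing time (a new reading comes with each control period).
- ctrl.get_image(name): name is "scene" or "top"; returns a dict with "frame" (384x512x3 uint8, blue, green, red), "fx", "fy", "cx", "cy" (pixels), "k1" (the pictures are not rectified: a ray, as slopes to the right and down, at radius r is drawn at 1 + k1 r^2 times it, then the intrinsics apply), "rvec" (rotation vector, rad) and "tvec" (3), from world to camera coordinates, as OpenCV has them. Camera axes: x right, y down, z forward; pixel columns grow to the right and rows downward; lengths in mm; the calibration is good to about 2 mm. A picture is of the moment at which its call begins. There is no depth.
- ctrl.close_job(): hands the job in; it is judged then, once.
The state is a dict: "t": time; "qpos": joint angles; "qvel": joint speeds; "joint_torque": joint torques, N m; "ee_pos": TCP position; "orientation": TCP orientation; "ft_force": force on the tool from outside, world axes, zero at the start; "moment": the same for the moment, N m; "width": finger opening in mm; "grasp_force": force on a finger pad.
Only numpy, scipy, OpenCV 4.12 (cv2) and the standard library are available. Lean on these libraries where they do the work, as an engineer would, in place of code of your own. Each camera call takes 0.05 s, during which the arm holds its last target. There are 200 camera calls.

## Working session

There is one attempt and no reset: what is moved stays moved. The work goes in short steps, Python scripts to look and compute and a tool call to move; the robot and the scene stay as the last step left them, time stands still between calls to the robot, and variables do not carry over. Pictures are saved under pics/ and viewed, at most 10 in all, crops included, and the job is handed in when it is done.

Besides the shell and the picture viewer there is one more tool, called by a JSON object that holds its "method" and its "body", one argument or row to a line. arm_command: Moves the arm, as the interface text tells. Its arguments: {"type":"object","properties":{"series":{"type":"array"},"jaw":{"type":"number"}},"required":["series"]}

```bash
ls; mkdir -p pics
python3 - <<'E'
from workcell import ctrl
import cv2
print(ctrl.get_obs())
for n in("scene","top"):
    d=ctrl.get_image(n); cv2.imwrite(f"pics/{n}0.png",d["frame"]); print(n,{k:v for k,v in d.items() if k!="frame"})
E
```

```text
pics
{'t': 0.0, 'qpos': array([ 1.27401372e+00,  4.23851486e-01,  1.63067378e+00,  1.00399716e-05,
        1.08860587e+00, -1.90221540e-02]), 'qvel': array([ 0.00022025, -0.00034451,  0.00064255, -0.00010047,  0.00104049,
        0.00015424]), 'joint_torque': array([ 5.45519928e-03, -5.44616032e+01, -2.73677605e+01,  6.46084221e-02,
        2.27714237e-02, -9.72637599e-05]), 'ee_pos': array([171.19238899, 600.49302924, 203.20144967]), 'orientation': array([-4.34876325e-01, -3.11109404e+00,  2.38418891e-03]), 'ft_force': array([-1.25720507, -0.21359277, -0.03165606]), 'moment': array([ 0.02151138, -0.00834684,  0.02407533]), 'grasp_force': 0.0, 'width': 88.11070711586859}
scene {'fx': 383.0402546060891, 'fy': 383.0402546060891, 'cx': 254.6550506246907, 'cy': 190.28036476109898, 'k1': -0.06588539363935285, 'rvec': array([ 1.59676815,  2.04842987, -0.73797596]), 'tvec': array([  94.49408952, -341.50528284, 1447.35524044])}
top {'fx': 384.21352100979607, 'fy': 384.21352100979607, 'cx': 256.5292187113864, 'cy': 187.42989420535972, 'k1': 0.008426859509335877, 'rvec': array([ 2.10626872, -2.16672827,  0.12874956]), 'tvec': array([ 84.6331319 , 580.59475981, 947.65220275])}
```

View pics/scene0.png

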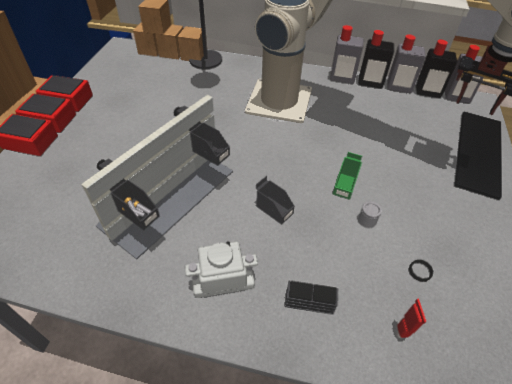

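View pics/top0.png

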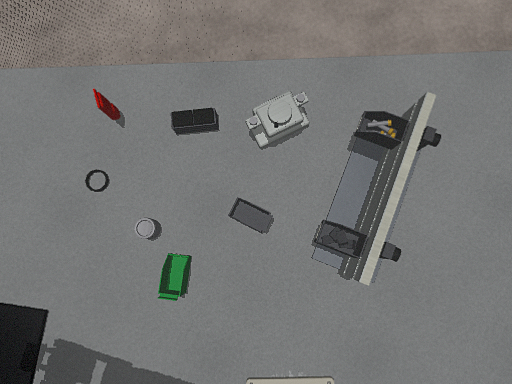

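Both pictures show the bin in the open between the caliper and the robot base: near (275,200) in scene and (251,215) in top. The display is to its right in top, with the two hanging bins near (380,128) and (340,237). I'll set up helpers and enlarge those areas.

```bash
cat > h.py <<'E'
import numpy as np,cv2
from workcell import ctrl
from scipy.spatial.transform import Rotation as R
def cam(n): 
    d=ctrl.get_image(n); d["R"]=cv2.Rodrigues(d["rvec"])[0]; return d
def K(d): return np.array([[d["fx"],0,d["cx"]],[0,d["fy"],d["cy"]],[0,0,1.]])
def D(d): return np.array([d["k1"],0,0,0.])
def proj(d,P): return cv2.projectPoints(np.float64(P).reshape(-1,1,3),d["rvec"],np.float64(d["tvec"]),K(d),D(d))[0][:,0]
def ray(d,uv):
    s=cv2.undistortPoints(np.float64(uv).reshape(-1,1,2),K(d),D(d))[:,0]
    v=np.c_[s,np.ones(len(s))]@d["R"]; return -d["R"].T@d["tvec"],v
def onz(d,uv,z):
    c,v=ray(d,uv); return c+v*((z-c[2])/v[:,2])[:,None]
def tri(d1,uv1,d2,uv2):
    c1,a=ray(d1,uv1);c2,b=ray(d2,uv2);o=[]
    for p,q in zip(a,b):
        s=np.linalg.lstsq(np.c_[p,-q],c2-c1,rcond=None)[0]; o.append((c1+p*s[0]+c2+q*s[1])/2)
    return np.array(o)
E
python3 - <<'E'
from h import *
s=cam("scene");t=cam("top")
for d in(s,t): print(proj(d,[[0,0,0],[171,600,204],[400,0,0],[400,300,0]]).round(), (-d["R"].T@d["tvec"]).round())
def z(d,x,y,w,h,k): return cv2.resize(d["frame"][y:y+h,x:x+w],None,fx=k,fy=k,interpolation=cv2.INTER_CUBIC)
a=z(t,220,190,66,50,6); b=z(s,245,170,66,50,6); c=z(t,300,85,150,210,2.6)
e=z(s,85,90,155,165,3.3)
cv2.imwrite("pics/bin.png",np.hstack([a,b])); 
H=max(c.shape[0],e.shape[0]); p=lambda i:cv2.copyMakeBorder(i,0,H-i.shape[0],0,0,0)
x=cv2.imwrite("pics/disp.png",e); cv2.imwrite("pics/dispt.png",c); print(c.shape,e.shape)
E
```

```text
[[280. 100.]
 [472. 111.]
 [254. 175.]
 [351. 194.]] [1189.  179.  880.]
[[291. 424.]
 [ -3. 385.]
 [285. 258.]
 [171. 261.]] [ 441.   48. 1022.]
(546, 390, 3) (544, 512, 3)
```

View pics/bin.png

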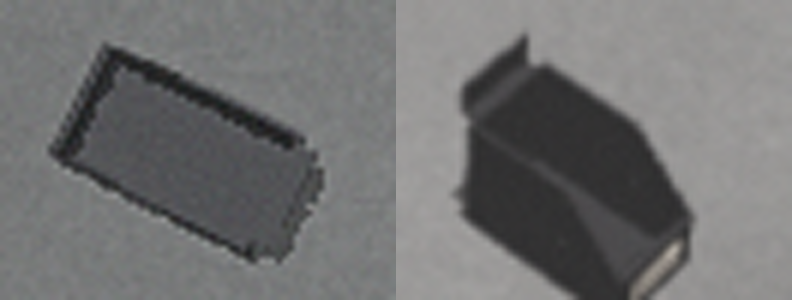

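View pics/disp.png

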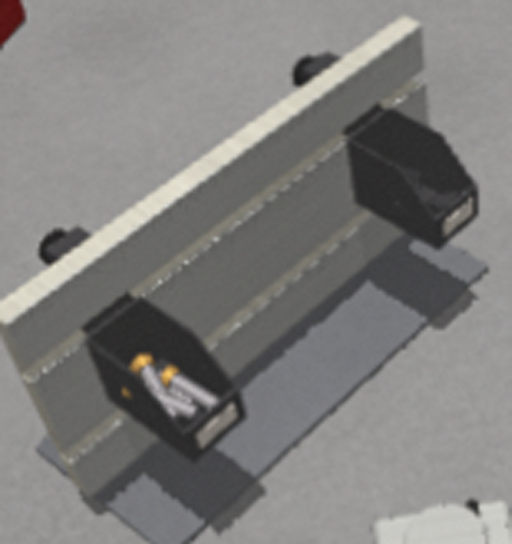

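View pics/dispt.png

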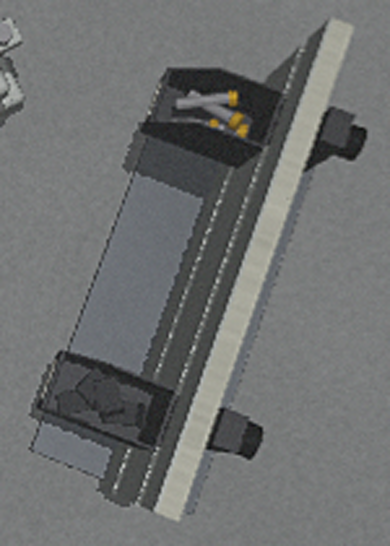

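The crops show the bin's front pointing to top-left in the top view, with its lip end toward the display, at an angle close to the board's. In top pixels, the rear rim corners are about (270.5,213) and (262.5,233), and the front rim corners about (238,197.5) and (228.7,215.5). The board's top edge runs from (428,94) to (365,283).

Run:
```python
from h import *
t=cam("top");s=cam("scene")
r=onz(t,[[270.5,212.8],[262.5,233.3]],72); f=onz(t,[[238,197.5],[228.7,215.5]],34)
print(r.round(1),f.round(1),np.linalg.norm(r[0]-r[1]),np.linalg.norm(f[0]-f[1]))
d=r.mean(0)-f.mean(0); print("bin yaw",np.degrees(np.arctan2(d[1],d[0])),np.hypot(*d[:2]))
sc=onz(s,[[294,206.3],[284.3,219.2]],34); print("front scene",sc.round(1)); print("back right scene",onz(s,[[269.8,181.2]],72).round(1))
# board top: crop px -> full
c=lambda P,k,o:np.array(P)/k+o
T=c([[328,20],[355,24],[153,513],[181,521]],2.6,[300,85]); S=c([[20,322],[0,300],[422,35],[408,16]],3.3,[85,90])
b=onz(t,T,245); print("board top(top)",b.round(1))
bs=onz(s,S,245); print("board top(scene: farfront,farback,nearfront,nearback)",bs.round(1))
for P in(b[2]-b[0],bs[2]-bs[0]): print(np.degrees(np.arctan2(P[1],P[0])),np.linalg.norm(P))
# hanging bins top view rim: front corners z~150, rear z~187
hb=c([[168,70],[140,127],[278,94],[258,163]],2.6,[300,85]); hb2=c([[62,352],[33,413],[172,388],[155,447]],2.6,[300,85])
for h in(hb,hb2): print(onz(t,h[:2],150).round(1),onz(t,h[2:],188).round(1))
fs=c([[239,400],[194,456]],3.3,[85,90]);fs2=c([[478,187],[440,243]],3.3,[85,90])
print(onz(s,fs,150).round(1),onz(s,fs2,150).round(1))
```

```text
[[514.1  34.7  72. ]
 [464.3  55.9  72. ]] [[559.1 117.1  34. ]
 [513.1 142.   34. ]] 54.14022791451179 52.284214257612106
bin yaw -119.10571071905895 96.41278150245589
front scene [[516.8 142.6  34. ]
 [567.6 124.7  34. ]]
back right scene [[475.3  62.2  72. ]]
board top(top) [[ 743.  -296.   245. ]
 [ 738.8 -317.1  245. ]
 [ 359.7 -131.6  245. ]
 [ 353.4 -152.1  245. ]]
board top(scene: farfront,farback,nearfront,nearback) [[ 745.2 -288.6  245. ]
 [ 731.  -311.9  245. ]
 [ 379.7 -125.5  245. ]
 [ 357.5 -145.   245. ]]
156.7739177754627 417.0369990332956
155.95142032331364 400.28910876645455
[[ 738.2 -191.9  150. ]
 [ 686.2 -163.6  150. ]] [[ 700.6 -273.3  188. ]
 [ 640.8 -251.7  188. ]]
[[487.6 -83.9 150. ]
 [435.9 -56.4 150. ]] [[ 453.6 -166.7  188. ]
 [ 406.2 -149.7  188. ]]
[[ 705.7 -165.9  150. ]
 [ 759.4 -177.   150. ]] [[446.9 -61.  150. ]
 [517.6 -72.2 150. ]]
```

```bash
cat >> h.py <<'E'
def plan(p,xyaw):
    """turn (rad) to bring tool y (mod pi) to angle xyaw+90 deg, and shift in the turned tool frame"""
    o=ctrl.get_obs(); M=R.from_rotvec(o["orientation"]).as_matrix()
    a=np.degrees(np.arctan2(M[1,1],M[0,1])); d=(xyaw+90-a+90)%180-90; turn=-np.radians(d)
    M2=M@R.from_rotvec([0,0,turn]).as_matrix()
    print("t",o["t"],"pos",o["ee_pos"].round(1),"F",o["ft_force"].round(1),"w",round(o["width"],1),"g",round(o["grasp_force"],1),"toolyaw",a.round(2),"q6",o["qpos"][5].round(2))
    print("turn",turn.round(4),"shift m",(M2.T@(np.array(p)-o["ee_pos"])/1000).round(4)); print("toolx",M2[:,0].round(3),"y",M2[:,1].round(3))
E
python3 -c "
from h import *
plan([519,100,120],-117)"
```

```text
t 0.3 pos [171.3 600.9 203.7] F [ 0.3  0.1 -0. ] w 87.9 g 0.0 toolyaw 74.08 q6 -0.02
turn -1.3774 shift m [ 0.2884 -0.5372  0.0839]
toolx [-0.454 -0.891  0.   ] y [-0.891  0.454 -0.   ]
```

{"method": "arm_command", "body": {
  "series": [
    {"linear": [0, 0, 0], "turn": -0.1377},
    {"linear": [0, 0, 0], "turn": -0.1377},
    {"linear": [0, 0, 0], "turn": -0.1377},
    {"linear": [0, 0, 0], "turn": -0.1377},
    {"linear": [0, 0, 0], "turn": -0.1377},
    {"linear": [0, 0, 0], "turn": -0.1377},
    {"linear": [0, 0, 0], "turn": -0.1377},
    {"linear": [0, 0, 0], "turn": -0.1377},
    {"linear": [0, 0, 0], "turn": -0.1377},
    {"linear": [0, 0, 0], "turn": -0.1377}
  ],
  "jaw": 1
}}

```text
t: 1.3
ee_pos: [171.3, 601.0, 203.9]
orientation: [1.649, -2.674, 0.0]
ft_force: [0.4, -0.7, 0.5]
width: 87.8
grasp_force: 0.0
```

{"method": "arm_command", "body": {
  "series": [
    {"linear": [0.02, -0.037, 0], "turn": 0},
    {"linear": [0.02, -0.037, 0], "turn": 0},
    {"linear": [0.02, -0.037, 0], "turn": 0},
    {"linear": [0.02, -0.037, 0], "turn": 0},
    {"linear": [0.02, -0.037, 0], "turn": 0},
    {"linear": [0.02, -0.037, 0], "turn": 0},
    {"linear": [0.02, -0.037, 0], "turn": 0},
    {"linear": [0.02, -0.037, 0], "turn": 0},
    {"linear": [0.02, -0.037, 0], "turn": 0},
    {"linear": [0.02, -0.037, 0], "turn": 0}
  ]
}}

```text
t: 2.3
ee_pos: [410.9, 253.3, 204.2]
orientation: [-1.641, 2.678, 0.0]
ft_force: [0.0, -0.3, 0.6]
width: 88.1
grasp_force: 0.0
```

{"method": "arm_command", "body": {
  "series": [
    {"linear": [0.02, -0.037, 0.015], "turn": 0},
    {"linear": [0.02, -0.037, 0.015], "turn": 0},
    {"linear": [0.02, -0.037, 0.015], "turn": 0},
    {"linear": [0.018, -0.037, 0.015], "turn": 0},
    {"linear": [0.01, -0.02, 0.01], "turn": 0},
    {"linear": [0, 0, 0.01], "turn": 0},
    {"linear": [0, 0, 0], "turn": 0}
  ]
}}

```text
t: 3.0
ee_pos: [518.5, 99.8, 122.6]
orientation: [1.638, -2.678, -0.002]
ft_force: [-0.5, 0.2, -0.1]
width: 87.9
grasp_force: 0.0
```

Run:
```python
from h import *
plan([519,100,55],-117)
t=cam("top");s=cam("scene")
z=lambda d,x,y,w,h,k:cv2.resize(d["frame"][y:y+h,x:x+w],(w*k,h*k),interpolation=cv2.INTER_CUBIC)
cv2.imwrite("pics/pre.png",np.hstack([z(t,205,170,90,90,4),z(s,235,140,90,90,4)]))
```

```text
t 3.0 pos [518.5  99.8 122.6] F [-0.5  0.2 -0.1] w 87.9 g 0.0 toolyaw 152.9 q6 -2.5
turn -0.0017 shift m [-0.0005 -0.0005  0.0676]
toolx [-0.454 -0.891  0.002] y [-0.891  0.454  0.003]
```

View pics/pre.png

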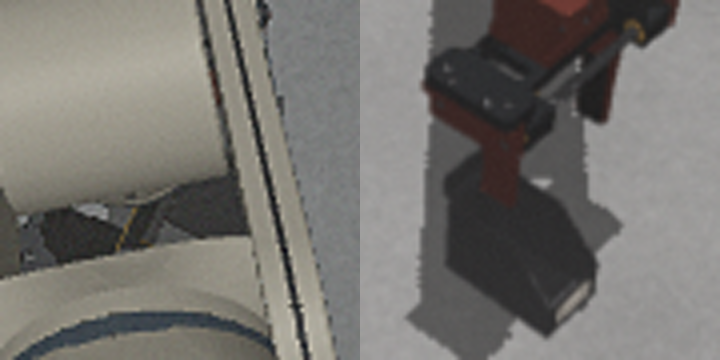

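The picture shows the open fingers straddling the bin in the scene view, with the top view blocked by the arm. Joint 6 is almost at its limit, so I'll use the half-turned grasp.

{"method": "arm_command", "body": {
  "series": [
    {"linear": [0, 0, 0], "turn": 0.149},
    {"linear": [0, 0, 0], "turn": 0.149},
    {"linear": [0, 0, 0], "turn": 0.149},
    {"linear": [0, 0, 0], "turn": 0.149},
    {"linear": [0, 0, 0], "turn": 0.149},
    {"linear": [0, 0, 0], "turn": 0.149},
    {"linear": [0, 0, 0], "turn": 0.149},
    {"linear": [0, 0, 0], "turn": 0.149},
    {"linear": [0, 0, 0], "turn": 0.149},
    {"linear": [0, 0, 0], "turn": 0.149}
  ]
}}

```text
t: 4.1
ee_pos: [519.5, 101.5, 124.9]
orientation: [0.616, 3.08, 0.001]
ft_force: [-0.4, -0.3, 0.0]
width: 87.7
grasp_force: 0.0
```

{"method": "arm_command", "body": {
  "series": [
    {"linear": [0, 0, 0], "turn": 0.149},
    {"linear": [0, 0, 0], "turn": 0.149},
    {"linear": [0, 0, 0], "turn": 0.149},
    {"linear": [0, 0, 0], "turn": 0.149},
    {"linear": [0, 0, 0], "turn": 0.149},
    {"linear": [0, 0, 0], "turn": 0.149},
    {"linear": [0, 0, 0], "turn": 0.149},
    {"linear": [0, 0, 0], "turn": 0.149},
    {"linear": [0, 0, 0], "turn": 0.149},
    {"linear": [0, 0, 0], "turn": 0.149}
  ]
}}

```text
t: 5.1
ee_pos: [519.5, 101.5, 124.9]
orientation: [2.541, 1.846, 0.002]
ft_force: [0.1, -0.3, 0.0]
width: 88.0
grasp_force: 0.0
```

{"method": "arm_command", "body": {
  "series": [
    {"linear": [0, 0, 0], "turn": 0.149},
    {"linear": [0, 0, 0], "turn": 0.013},
    {"linear": [0, 0, 0.02], "turn": 0},
    {"linear": [0, 0, 0.02], "turn": 0},
    {"linear": [0, 0, 0.02], "turn": 0},
    {"linear": [0, 0, 0.0075], "turn": 0},
    {"linear": [0, 0, 0], "turn": 0}
  ]
}}

```text
t: 5.8
ee_pos: [519.0, 100.5, 56.0]
orientation: [-2.676, -1.644, 0.002]
ft_force: [-0.2, 0.1, -0.3]
width: 87.4
grasp_force: 0.0
```

{"method": "arm_command", "body": {
  "series": [
    {"linear": [0, 0, 0], "turn": 0},
    {"linear": [0, 0, 0], "turn": 0},
    {"linear": [0, 0, 0], "turn": 0},
    {"linear": [0, 0, 0], "turn": 0},
    {"linear": [0, 0, 0], "turn": 0},
    {"linear": [0, 0, 0], "turn": 0},
    {"linear": [0, 0, 0], "turn": 0},
    {"linear": [0, 0, 0], "turn": 0}
  ],
  "jaw": 0.2
}}

```text
t: 6.6
ee_pos: [519.8, 100.0, 56.5]
orientation: [-2.679, -1.64, 0.0]
ft_force: [-0.3, -0.1, -0.4]
width: 53.0
grasp_force: 0.0
```

{"method": "arm_command", "body": {
  "series": [
    {"linear": [0, 0, 0], "turn": 0},
    {"linear": [0, 0, 0], "turn": 0}
  ],
  "jaw": 0.17
}}

```text
t: 6.8
ee_pos: [519.8, 100.0, 56.4]
orientation: [-2.679, -1.64, 0.0]
ft_force: [0.2, -0.4, -0.1]
width: 51.5
grasp_force: 0.0
```

Run:
```python
from h import *
plan([519,100,55],-117)
s=cam("scene")
z=lambda d,x,y,w,h,k:cv2.resize(d["frame"][y:y+h,x:x+w],(w*k,h*k),interpolation=cv2.INTER_CUBIC)
cv2.imwrite("pics/grip.png",z(s,225,130,110,100,5))
```

```text
t 6.8 pos [519.8 100.   56.4] F [ 0.2 -0.4 -0.1] w 51.5 g 0.0 toolyaw -27.04 q6 0.64
turn -0.0008 shift m [-0.0004 -0.0007  0.0014]
toolx [ 0.454  0.891 -0.   ] y [ 0.891 -0.454 -0.   ]
```

View pics/grip.png

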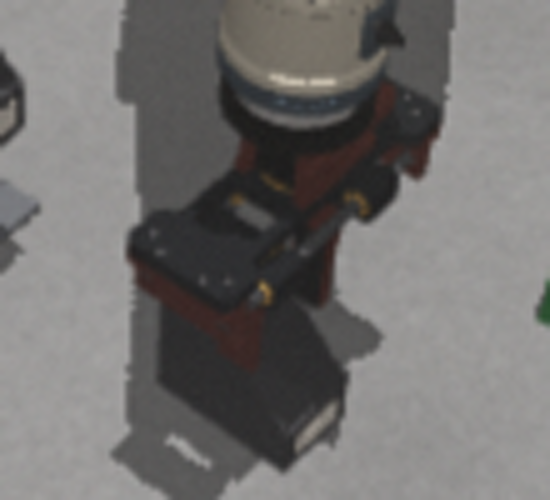

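The picture shows the fingers on both sides of the bin near its front part. There's no contact force yet, so I'll close further in small steps.

{"method": "arm_command", "body": {
  "series": [
    {"linear": [0, 0, 0], "turn": 0},
    {"linear": [0, 0, 0], "turn": 0},
    {"linear": [0, 0, 0], "turn": 0}
  ],
  "jaw": 0.13
}}

```text
t: 7.15
ee_pos: [519.8, 100.1, 56.5]
orientation: [-2.679, -1.64, 0.0]
ft_force: [-0.6, -0.1, -0.1]
width: 49.7
grasp_force: 0.0
```

{"method": "arm_command", "body": {
  "series": [
    {"linear": [0, 0, 0], "turn": 0},
    {"linear": [0, 0, 0], "turn": 0},
    {"linear": [0, 0, 0], "turn": 0}
  ],
  "jaw": 0.08
}}

```text
t: 7.45
ee_pos: [519.8, 100.1, 56.5]
orientation: [2.679, 1.64, 0.0]
ft_force: [-0.1, -0.2, 0.5]
width: 47.3
grasp_force: 0.0
```

Run:
```python
from h import *
s=cam("scene"); o=ctrl.get_obs(); M=R.from_rotvec(o["orientation"]).as_matrix(); G=o["ee_pos"]
print(G,o["width"],o["grasp_force"])
for q in(-35,-27,-24,24,27,35): print(q,((proj(s,G+M@[0,q,19])[0]-[225,130])*5).round())
f=np.array([.454,.891,0]);l=np.array([.891,-.454,0]); rear=np.array([490,46,0])
for a,h in((0,0),(0,72),(58,72),(95,34),(95,0)):
  for w in(-27,27): print(a,h,w,((proj(s,rear+f*a+l*w+[0,0,h])[0]-[225,130])*5).round())
z=s["frame"][130:230,225:335]; cv2.imwrite("pics/g2.png",cv2.resize(z,None,fx=5.4,fy=5.4,interpolation=cv2.INTER_CUBIC))
```

```text
[519.82838597 100.03568585  56.49683475] 47.346999051859704 0.0
-35 [308. 331.]
-27 [300. 339.]
-24 [296. 342.]
24 [243. 392.]
27 [240. 395.]
35 [231. 404.]
0 0 -27 [215. 324.]
0 0 27 [157. 377.]
0 72 -27 [221. 243.]
0 72 27 [159. 297.]
58 72 -27 [301. 294.]
58 72 27 [240. 351.]
95 34 -27 [348. 371.]
95 34 27 [289. 429.]
95 0 -27 [342. 408.]
95 0 27 [284. 465.]
```

View pics/g2.png

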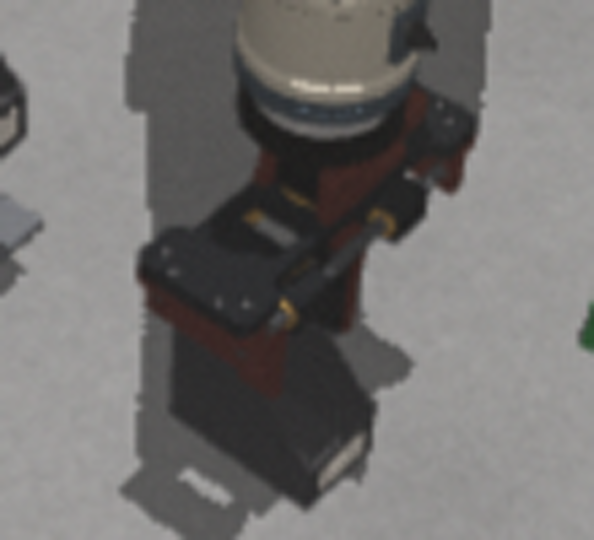

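{"method": "arm_command", "body": {
  "series": [
    {"linear": [0, 0, 0], "turn": 0},
    {"linear": [0, 0, 0], "turn": 0},
    {"linear": [0, 0, 0], "turn": 0}
  ],
  "jaw": 0.0
}}

```text
t: 7.8
ee_pos: [519.8, 100.1, 56.5]
orientation: [2.679, 1.64, 0.0]
ft_force: [-0.2, 1.1, 0.4]
width: 43.8
grasp_force: 0.0
```

{"method": "arm_command", "body": {
  "series": [
    {"linear": [0, 0, 0], "turn": 0},
    {"linear": [0, 0, 0], "turn": 0},
    {"linear": [0, 0, 0], "turn": 0},
    {"linear": [0, 0, 0], "turn": 0}
  ],
  "jaw": 1
}}

```text
t: 8.2
ee_pos: [519.8, 100.0, 56.5]
orientation: [-2.679, -1.64, 0.0]
ft_force: [0.4, -0.9, 0.5]
width: 72.1
grasp_force: 0.0
```

Run:
```python
from h import *
plan([519,100,45],-117)
s=cam("scene"); z=s["frame"][140:230,240:330]; z=cv2.convertScaleAbs(z,alpha=2.2,beta=10)
cv2.imwrite("pics/g3.png",cv2.resize(z,None,fx=6.6,fy=6.6,interpolation=cv2.INTER_CUBIC))
o=ctrl.get_obs(); M=R.from_rotvec(o["orientation"]).as_matrix(); G=o["ee_pos"]
for q in(-44,-57,44,57):
  for zz in (19,-20): print(q,zz,((proj(s,G+M@[0,q,zz])[0]-[240,140])*6.6).round())
```

```text
t 8.2 pos [519.8 100.   56.5] F [ 0.4 -0.9  0.5] w 72.1 g 0.0 toolyaw -27.04 q6 0.64
turn -0.0008 shift m [-0.0004 -0.0007  0.0115]
toolx [ 0.454  0.891 -0.   ] y [ 0.891 -0.454 -0.   ]
-44 19 [320. 359.]
-44 -20 [328. 300.]
-57 19 [338. 342.]
-57 -20 [347. 283.]
44 19 [192. 480.]
44 -20 [196. 422.]
57 19 [172. 499.]
57 -20 [176. 441.]
```

View pics/g3.png

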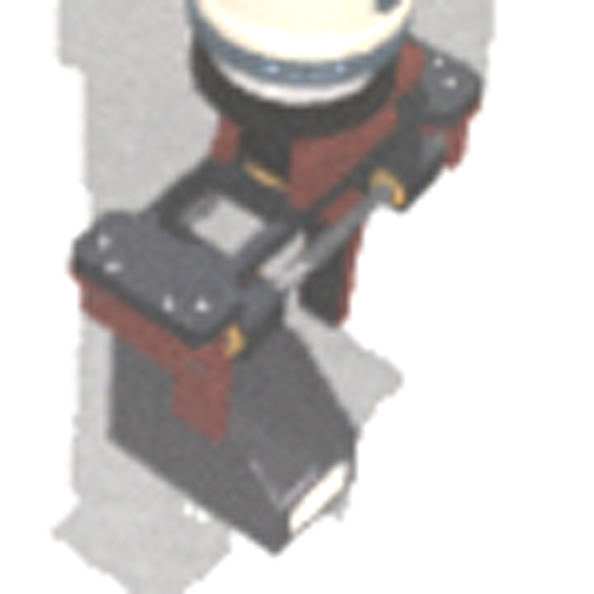

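The brightened crop shows the fingertips around (200,425) and (335,325). That is near the bin's rim rather than beside its walls, so I'll go lower, watch the force, and close again.

{"method": "arm_command", "body": {
  "series": [
    {"linear": [0, 0, 0], "turn": 0},
    {"linear": [0, 0, 0], "turn": 0},
    {"linear": [0, 0, 0.01], "turn": 0},
    {"linear": [0, 0, 0.01], "turn": 0},
    {"linear": [0, 0, 0.005], "turn": 0},
    {"linear": [0, 0, 0], "turn": 0}
  ]
}}

```text
t: 8.85
ee_pos: [518.8, 99.9, 30.1]
orientation: [-2.679, -1.64, 0.004]
ft_force: [-0.9, -0.4, -0.5]
width: 87.9
grasp_force: 0.0
```

{"method": "arm_command", "body": {
  "series": [
    {"linear": [0, 0, 0], "turn": 0},
    {"linear": [0, 0, 0], "turn": 0},
    {"linear": [0, 0, 0], "turn": 0},
    {"linear": [0, 0, 0], "turn": 0},
    {"linear": [0, 0, 0], "turn": 0},
    {"linear": [0, 0, 0], "turn": 0}
  ],
  "jaw": 0.2
}}

```text
t: 9.45
ee_pos: [520.0, 100.1, 31.7]
orientation: [2.679, 1.64, 0.001]
ft_force: [-0.3, -0.2, 3.1]
width: 54.1
grasp_force: 29.9
```

{"method": "arm_command", "body": {
  "series": [
    {"linear": [0, 0, 0], "turn": 0},
    {"linear": [0, 0, 0], "turn": 0}
  ],
  "jaw": 0.13
}}

```text
t: 9.65
ee_pos: [520.0, 100.1, 31.7]
orientation: [2.679, 1.64, 0.001]
ft_force: [-0.8, 0.1, 3.6]
width: 53.8
grasp_force: 29.9
```

{"method": "arm_command", "body": {
  "series": [
    {"linear": [0, 0, -0.004], "turn": 0},
    {"linear": [0, 0, -0.004], "turn": 0},
    {"linear": [0, 0, 0], "turn": 0}
  ]
}}

```text
t: 9.95
ee_pos: [520.1, 100.1, 39.9]
orientation: [2.679, 1.64, 0.001]
ft_force: [0.0, -0.4, -1.7]
width: 53.6
grasp_force: 29.9
```

{"method": "arm_command", "body": {
  "series": [
    {"linear": [0, 0, 0], "turn": 0},
    {"linear": [0, 0, 0], "turn": 0}
  ],
  "jaw": 0.222
}}

```text
t: 10.15
ee_pos: [519.7, 100.1, 39.4]
orientation: [-2.679, -1.64, 0.0]
ft_force: [-0.5, -0.3, -1.8]
width: 54.1
grasp_force: 15.3
```

{"method": "arm_command", "body": {
  "series": [
    {"linear": [0, 0, 0], "turn": 0},
    {"linear": [0, 0, 0], "turn": 0}
  ],
  "jaw": 0.227
}}

```text
t: 10.35
ee_pos: [519.7, 100.0, 39.4]
orientation: [-2.679, -1.64, 0.0]
ft_force: [-0.0, 0.7, -1.7]
width: 54.2
grasp_force: 9.4
```

{"method": "arm_command", "body": {
  "series": [
    {"linear": [0, 0, 0], "turn": 0},
    {"linear": [0, 0, 0], "turn": 0}
  ],
  "jaw": 0.231
}}

```text
t: 10.55
ee_pos: [519.8, 100.0, 39.5]
orientation: [-2.679, -1.64, 0.0]
ft_force: [0.9, -0.8, -1.7]
width: 54.4
grasp_force: 5.2
```

```bash
cat >> h.py <<'E'
def st():
    o=ctrl.get_obs(); M=R.from_rotvec(o["orientation"]).as_matrix()
    print("t",round(o["t"],2),"pos",o["ee_pos"].round(1),"F",(M.T@o["ft_force"]).round(1),"mom_tool",(M.T@o["moment"]).round(3),"w",round(o["width"],2),"g",round(o["grasp_force"],1),"tilt",np.degrees(np.arccos(-M[2,2])).round(2))
E
python3 -c "
from h import *
st();st()
s=cam('scene');st()
g=s['frame'].max(2)<75;g[:, :225]=0;g[:, 345:]=0;g[:150]=0;g[235:]=0
n,l,S,c=cv2.connectedComponentsWithStats(g.astype('uint8'));print(S[S[:,4]>60])"
```

```text
t 10.55 pos [519.8 100.   39.5] F [-0.3  1.2  1.7] mom_tool [ 0.069 -0.045  0.015] w 54.37 g 5.2 tilt 0.0
t 10.55 pos [519.8 100.   39.5] F [-0.3  1.2  1.7] mom_tool [ 0.069 -0.045  0.015] w 54.37 g 5.2 tilt 0.0
t 10.6 pos [519.8 100.   39.4] F [-1.1 -0.4  1.3] mom_tool [ 0.072 -0.049  0.037] w 54.33 g 5.2 tilt 0.01
[[     0      0    512    384 194280]
 [   251    150     62     73   2306]]
```

{"method": "arm_command", "body": {
  "series": [
    {"linear": [0, 0, 0], "turn": 0},
    {"linear": [0, 0, 0], "turn": 0}
  ],
  "jaw": 0.2335
}}

```text
t: 10.8
ee_pos: [519.9, 100.1, 39.6]
orientation: [2.679, 1.64, 0.0]
ft_force: [-0.0, 0.7, -0.3]
width: 54.2
grasp_force: 0.1
```

```bash
cat >> h.py <<'E'
def view(show=None):
    """bin side-of-camera silhouette lower edge & label position in the scene view"""
    s=cam('scene');f=s['frame'].astype(int)
    g=(f.max(2)<75);m=np.zeros_like(g);o=ctrl.get_obs();u=proj(s,o["ee_pos"])[0].astype(int)
    m[u[1]-60:u[1]+60,u[0]-60:u[0]+60]=1;g&=m
    n,l,S,c=cv2.connectedComponentsWithStats(g.astype('uint8'));i=1+S[1:,4].argmax()
    P=np.argwhere(l==i)[:,::-1]; print("G px",u,"bbox",S[i],"lowest",P[P[:,1].argmax()],"left",P[P[:,0].argmin()],"low-left",P[(P[:,1]-P[:,0]).argmax()],"right",P[P[:,0].argmax()])
    w=(f.min(2)>120)&m; w&=(f.max(2)-f.min(2)<40)
    return s
E
python3 -c "
from h import *
st();view()"
```

```text
t 10.8 pos [519.9 100.1  39.6] F [ 0.6 -0.3  0.3] mom_tool [ 0.047 -0.098  0.006] w 54.21 g 0.1 tilt 0.0
G px [279 202] bbox [ 251  145   62   80 2379] lowest [282 224] left [251 181] low-left [257 206] right [312 156]
```

{"method": "arm_command", "body": {
  "series": [
    {"linear": [0, 0, 0.003], "turn": 0},
    {"linear": [0, 0, 0.002], "turn": 0},
    {"linear": [0, 0, 0], "turn": 0}
  ],
  "jaw": 0.25
}}

```text
t: 11.15
ee_pos: [519.6, 100.0, 34.1]
orientation: [-2.679, -1.64, 0.001]
ft_force: [-0.3, 0.8, 0.3]
width: 55.1
grasp_force: 0.0
```

{"method": "arm_command", "body": {
  "series": [
    {"linear": [0, 0, 0], "turn": 0},
    {"linear": [0, 0, 0], "turn": 0},
    {"linear": [0, 0, 0], "turn": 0}
  ],
  "jaw": 0.232
}}

```text
t: 11.45
ee_pos: [519.8, 100.1, 34.5]
orientation: [2.679, 1.641, 0.0]
ft_force: [0.1, 0.1, -0.6]
width: 53.8
grasp_force: 0.6
```

```bash
python3 -c "
from h import *
st();view()"
```

```text
t 11.45 pos [519.8 100.1  34.5] F [0.1 0.  0.6] mom_tool [-0.005 -0.063  0.027] w 53.82 g 0.6 tilt 0.0
G px [278 204] bbox [ 251  147   61   78 2315] lowest [282 224] left [251 182] low-left [257 206] right [311 157]
```

{"method": "arm_command", "body": {
  "series": [
    {"linear": [0, 0, 0], "turn": 0},
    {"linear": [0, 0, 0], "turn": 0},
    {"linear": [0, 0, -0.005], "turn": 0},
    {"linear": [0, 0, -0.005], "turn": 0},
    {"linear": [0, 0, -0.005], "turn": 0},
    {"linear": [0, 0, 0], "turn": 0}
  ],
  "jaw": 0.229
}}

```text
t: 12.1
ee_pos: [520.5, 100.3, 50.5]
orientation: [2.679, 1.64, 0.003]
ft_force: [0.6, 1.0, 1.8]
width: 53.9
grasp_force: 1.3
```

```bash
python3 -c "
from h import *
st();view()"
```

```text
t 12.1 pos [520.5 100.3  50.5] F [ 1.2  0.1 -1.8] mom_tool [ 0.183  0.124 -0.002] w 53.91 g 1.3 tilt 0.1
G px [279 200] bbox [ 251  141   62   83 2509] lowest [286 223] left [251 178] low-left [261 210] right [312 153]
```

```bash
python3 -c "
from h import *
st();s=view()
f=np.array([.454,.891,0])
a=onz(s,[[257,206],[282,224]],0);b=onz(s,[[261,210]],0);print(a,b)
c,v=ray(s,[[286,223]])
# intersect with vertical plane containing rear corner b along f
n=np.cross(f,[0,0,1]); t=((b[0]-c)@n)/(v[0]@n); P=c+v[0]*t; print(P,(P-b[0])@f)"
```

```text
t 12.15 pos [520.6 100.3  50.3] F [ 1.2  0.2 -2. ] mom_tool [0.152 0.149 0.02 ] w 53.84 g 1.3 tilt 0.11
G px [279 200] bbox [ 251  141   62   83 2502] lowest [286 223] left [251 178] low-left [261 210] right [312 153]
[[515.76178009  36.22909821   0.        ]
 [560.5763409  119.36139439   0.        ]] [[5.27122486e+02 5.08643955e+01 1.13686838e-13]]
[567.79742585 130.69120424  18.59833512] 89.59210920844663
```

{"method": "arm_command", "body": {
  "series": [
    {"linear": [0, 0, -0.005], "turn": 0},
    {"linear": [0, 0, -0.005], "turn": 0},
    {"linear": [0, 0, -0.005], "turn": 0},
    {"linear": [0, 0, 0], "turn": 0}
  ]
}}

```text
t: 12.6
ee_pos: [520.3, 100.2, 65.3]
orientation: [2.679, 1.64, 0.002]
ft_force: [-0.0, 0.7, 1.0]
width: 54.1
grasp_force: 0.9
```

```bash
python3 -c "
from h import *
st();s=view()"
```

```text
t 12.6 pos [520.3 100.2  65.3] F [ 0.6 -0.3 -1. ] mom_tool [ 0.151  0.073 -0.057] w 54.06 g 0.9 tilt 0.08
G px [279 197] bbox [ 251  137   63   85 2680] lowest [290 221] left [251 174] low-left [266 213] right [313 149]
```

{"method": "arm_command", "body": {
  "series": [
    {"linear": [0, 0, -0.005], "turn": 0},
    {"linear": [0, 0, -0.003], "turn": 0},
    {"linear": [0, 0, 0], "turn": 0}
  ]
}}

```text
t: 12.95
ee_pos: [520.2, 100.1, 73.0]
orientation: [2.679, 1.64, 0.001]
ft_force: [-0.6, -0.1, 0.6]
width: 54.2
grasp_force: 0.0
```

```bash
cat >> h.py <<'E'
def tilt(rear,front,z0=0,yaw=-117):
    s=cam('scene'); f=-np.array([np.cos(np.radians(yaw)),np.sin(np.radians(yaw)),0])
    b=onz(s,[rear],z0)[0]; c,v=ray(s,[front]); n=np.cross(f,[0,0,1]); P=c+v[0]*(((b-c)@n)/(v[0]@n))
    print("rear",b.round(1),"front",P.round(1),"len",np.linalg.norm(P-b).round(1),"tilt",np.degrees(np.arctan2(P[2]-b[2],(P-b)@f)).round(1))
E
python3 -c "
from h import *
tilt([266,213],[290,221])
st();view()"
```

```text
rear [534.1  67.3  -0. ] front [571.7 141.   36.8] len 90.6 tilt 24.0
t 13.0 pos [520.  100.1  72.8] F [-0.3 -0.1  0.2] mom_tool [ 0.117 -0.135 -0.024] w 53.87 g 0.0 tilt 0.03
G px [279 195] bbox [ 251  135   63   97 2844] lowest [293 231] left [251 172] low-left [267 214] right [313 147]
```

```bash
python3 -c "
from h import *
tilt([267,214],[293,231])
s=cam('scene');a=onz(s,[[257,206],[282,224],[267,214],[293,231]],0);print(a.round(1));f=np.array([.454,.891,0]);l=np.array([.891,-.454,0])
print((a[2:]-a[:2])@f,(a[2:]-a[:2])@l); d=a[3]-a[2];print(np.degrees(np.arctan2(-d[1],-d[0])))
"
```

```text
rear [536.9  70.8  -0. ] front [579.1 153.7   4. ] len 93.1 tilt 2.5
[[515.8  36.2   0. ]
 [560.6 119.4   0. ]
 [536.9  70.8  -0. ]
 [576.3 153.6   0. ]]
[40.40225602 37.65264003] [ 3.09954297 -1.52982613]
-115.47487647060618
```

{"method": "arm_command", "body": {
  "series": [
    {"linear": [0, 0, -0.01], "turn": 0},
    {"linear": [0.01, 0, 0], "turn": 0},
    {"linear": [0.015, 0, 0], "turn": 0},
    {"linear": [0.015, 0, 0], "turn": 0}
  ],
  "jaw": 0.7
}}

```text
t: 13.55
ee_pos: [538.9, 137.0, 82.7]
orientation: [2.679, 1.64, 0.001]
ft_force: [-0.1, 0.9, 0.2]
width: 74.6
grasp_force: 0.0
```

{"method": "arm_command", "body": {
  "series": [
    {"linear": [0, 0, 0.015], "turn": 0},
    {"linear": [0, 0, 0.015], "turn": 0},
    {"linear": [0, 0, 0.015], "turn": 0},
    {"linear": [0, 0, 0.006], "turn": 0},
    {"linear": [0, 0, 0], "turn": 0}
  ]
}}

```text
t: 14.05
ee_pos: [536.6, 135.1, 29.7]
orientation: [-2.679, -1.639, 0.005]
ft_force: [-0.2, -0.0, 0.5]
width: 74.4
grasp_force: 0.0
```

{"method": "arm_command", "body": {
  "series": [
    {"linear": [0, 0, 0], "turn": 0},
    {"linear": [0, 0, 0], "turn": 0},
    {"linear": [0, 0, 0], "turn": 0},
    {"linear": [0, 0, 0], "turn": 0},
    {"linear": [0, 0, 0], "turn": 0},
    {"linear": [0, 0, 0], "turn": 0}
  ],
  "jaw": 0.2265
}}

```text
t: 14.65
ee_pos: [538.1, 135.8, 31.9]
orientation: [2.679, 1.64, 0.001]
ft_force: [-2.3, -0.1, 5.4]
width: 54.2
grasp_force: 4.8
```

{"method": "arm_command", "body": {
  "series": [
    {"linear": [-0.004, 0, -0.005], "turn": 0},
    {"linear": [-0.004, 0, -0.005], "turn": 0},
    {"linear": [0, 0, 0], "turn": 0}
  ]
}}

```text
t: 14.95
ee_pos: [534.3, 128.0, 42.0]
orientation: [2.679, 1.64, 0.001]
ft_force: [0.4, 0.2, -1.6]
width: 54.2
grasp_force: 4.9
```

```bash
python3 -c "
from h import *
st();view()"
```

```text
t 14.95 pos [534.3 128.   42. ] F [0.4 0.3 1.6] mom_tool [-0.016 -0.093  0.038] w 54.22 g 4.9 tilt 0.03
G px [288 208] bbox [ 260  150   62   79 2339] lowest [291 228] left [260 187] low-left [265 211] right [321 161]
```

{"method": "arm_command", "body": {
  "series": [
    {"linear": [0, 0, 0], "turn": 0},
    {"linear": [0, 0, 0], "turn": 0}
  ],
  "jaw": 0.2276
}}

```text
t: 15.2
ee_pos: [534.3, 128.5, 41.4]
orientation: [-2.679, -1.64, 0.0]
ft_force: [-0.8, -0.3, -0.7]
width: 54.3
grasp_force: 3.3
```

```bash
python3 -c "
from h import *
st();view()"
```

```text
t 15.2 pos [534.3 128.5  41.4] F [-0.6 -0.6  0.7] mom_tool [ 0.051 -0.082 -0.003] w 54.25 g 3.3 tilt 0.01
G px [288 208] bbox [ 260  151   62   78 2306] lowest [290 228] left [260 187] low-left [265 210] right [321 161]
```

{"method": "arm_command", "body": {
  "series": [
    {"linear": [0, 0, 0], "turn": 0},
    {"linear": [0, 0, 0], "turn": 0}
  ],
  "jaw": 0.2282
}}

```text
t: 15.45
ee_pos: [534.3, 128.6, 41.4]
orientation: [-2.679, -1.641, 0.0]
ft_force: [-0.3, 0.4, -2.4]
width: 53.9
grasp_force: 2.4
```

```bash
python3 -c "
from h import *
st();view()"
```

```text
t 15.45 pos [534.3 128.6  41.4] F [ 0.2 -0.4  2.4] mom_tool [ 0.088 -0.087 -0.008] w 53.88 g 2.4 tilt 0.01
G px [288 208] bbox [ 260  151   62   79 2323] lowest [292 229] left [260 188] low-left [266 211] right [321 161]
```

{"method": "arm_command", "body": {
  "series": [
    {"linear": [0, 0, 0.004], "turn": 0},
    {"linear": [0, 0, 0.004], "turn": 0},
    {"linear": [0, 0, 0], "turn": 0}
  ]
}}

```text
t: 15.8
ee_pos: [534.3, 128.6, 33.0]
orientation: [-2.679, -1.64, 0.0]
ft_force: [-0.1, 0.0, -1.2]
width: 54.2
grasp_force: 2.4
```

{"method": "arm_command", "body": {
  "series": [
    {"linear": [0, 0, 0], "turn": 0},
    {"linear": [0, 0, 0], "turn": 0},
    {"linear": [0.006, 0, 0], "turn": 0},
    {"linear": [0.006, 0, 0], "turn": 0},
    {"linear": [0, 0, 0], "turn": 0}
  ],
  "jaw": 0.3
}}

```text
t: 16.3
ee_pos: [540.6, 140.1, 33.7]
orientation: [2.679, 1.641, 0.002]
ft_force: [-0.1, -0.1, -0.1]
width: 57.3
grasp_force: 0.0
```

{"method": "arm_command", "body": {
  "series": [
    {"linear": [0, 0, 0], "turn": 0},
    {"linear": [0, 0, 0], "turn": 0},
    {"linear": [0, 0, 0], "turn": 0},
    {"linear": [0, 0, 0], "turn": 0}
  ],
  "jaw": 0.2285
}}

```text
t: 16.7
ee_pos: [539.7, 139.2, 33.5]
orientation: [-2.679, -1.64, 0.0]
ft_force: [-0.7, 0.0, 0.5]
width: 54.1
grasp_force: 1.7
```

```bash
python3 -c "
from h import *
st();view()"
```

```text
t 16.7 pos [539.7 139.2  33.5] F [-0.3 -0.7 -0.5] mom_tool [ 0.194 -0.019  0.003] w 54.07 g 1.7 tilt 0.01
G px [291 212] bbox [ 264  154   62   77 2240] lowest [291 230] left [264 191] low-left [265 213] right [325 166]
```

Gripped lightly about 67 mm ahead of the back. Now lifting the front along the arc.

{"method": "arm_command", "body": {
  "series": [
    {"linear": [-0.003, 0, -0.004], "turn": 0},
    {"linear": [-0.003, 0, -0.004], "turn": 0},
    {"linear": [-0.003, 0, -0.004], "turn": 0}
  ],
  "jaw": 0.2278
}}

```text
t: 17.05
ee_pos: [535.5, 130.8, 45.8]
orientation: [-2.679, -1.64, 0.0]
ft_force: [0.4, 0.3, -1.9]
width: 53.8
grasp_force: 2.6
```

```bash
python3 -c "
from h import *
st();view()"
```

```text
t 17.05 pos [535.5 130.8  45.8] F [0.5 0.2 1.9] mom_tool [ 0.026 -0.077  0.005] w 53.79 g 2.6 tilt 0.01
G px [288 207] bbox [ 261  150   62   78 2356] lowest [292 227] left [261 186] low-left [266 213] right [322 161]
```

{"method": "arm_command", "body": {
  "series": [
    {"linear": [-0.004, 0, -0.004], "turn": 0},
    {"linear": [-0.004, 0, -0.004], "turn": 0}
  ]
}}

```text
t: 17.3
ee_pos: [531.9, 123.8, 53.8]
orientation: [2.679, 1.64, -0.0]
ft_force: [-0.6, 0.6, -2.3]
width: 54.0
grasp_force: 2.6
```

```bash
python3 -c "
from h import *
tilt([266,213],[292,227])
st();view()"
```

```text
rear [534.1  67.3  -0. ] front [575.8 149.1  17. ] len 93.4 tilt 10.5
t 17.35 pos [531.9 123.4  54.3] F [-0.5  0.5  0.9] mom_tool [ 0.071 -0.148 -0.026] w 53.84 g 2.6 tilt 0.02
G px [286 204] bbox [ 258  145   63   80 2450] lowest [292 224] left [258 186] low-left [267 214] right [320 157]
```

{"method": "arm_command", "body": {
  "series": [
    {"linear": [-0.005, 0, -0.004], "turn": 0},
    {"linear": [-0.005, 0, -0.004], "turn": 0}
  ]
}}

```text
t: 17.6
ee_pos: [527.3, 114.9, 61.6]
orientation: [-2.679, -1.641, 0.0]
ft_force: [0.3, 0.9, -1.6]
width: 53.9
grasp_force: 2.6
```

```bash
python3 -c "
from h import *
tilt([267,214],[292,224])
st();view()"
```

```text
rear [536.9  70.8  -0. ] front [576.1 147.8  31.2] len 91.9 tilt 19.9
t 17.65 pos [527.1 114.4  62.1] F [-1.  -0.3  1.4] mom_tool [ 0.093 -0.065  0.023] w 53.89 g 2.6 tilt 0.02
G px [284 200] bbox [ 256  141   62   80 2516] lowest [290 220] left [256 178] low-left [266 212] right [317 153]
```

{"method": "arm_command", "body": {
  "series": [
    {"linear": [-0.006, 0, -0.003], "turn": 0},
    {"linear": [-0.006, 0, -0.003], "turn": 0}
  ],
  "jaw": 0.2273
}}

```text
t: 17.9
ee_pos: [521.8, 104.2, 67.6]
orientation: [-2.679, -1.641, 0.0]
ft_force: [-0.3, -0.8, -1.6]
width: 54.0
grasp_force: 3.2
```

```bash
python3 -c "
from h import *
st();view()"
```

```text
t 17.9 pos [521.8 104.2  67.6] F [-0.8  0.1  1.6] mom_tool [ 0.028 -0.114  0.017] w 54.03 g 3.2 tilt 0.02
G px [280 197] bbox [ 252  137   63   80 2544] lowest [285 216] left [252 176] low-left [263 209] right [314 149]
```

```bash
python3 -c "
from h import *
tilt([266,212],[290,220])
tilt([263,209],[285,216]);tilt([263,209],[285,216],8)"
```

```text
rear [530.6  66.5   0. ] front [568.2 140.4  36.6] len 90.7 tilt 23.8
rear [522.1  55.6   0. ] front [557.2 124.6  35.1] len 84.9 tilt 24.4
rear [528.2  56.8   8. ] front [563.  125.   42.8] len 84.2 tilt 24.4
```

```bash
python3 -c "
from h import *
t=cam('top')
p=onz(t,np.array([[137,165],[30,452],[107,476]])/2.6+[300,85],8);print(p.round(1))
n=np.array([np.cos(np.radians(-113.2)),np.sin(np.radians(-113.2))]);G=np.array([549.5,-211.3]);L=np.array([-n[1],n[0]])
print('depth of foot edge from board plane',(p[:,:2]-G)@n,'along',(p[:,:2]-G)@L)
# profile in the top image along the board normal through the middle, z=8, looking for the foot edge
d=np.arange(-150,0,2.0)
for off in(-40,0,40):
    X=np.c_[G+d[:,None]*n+off*L,np.full(len(d),8)]; uv=proj(t,X).round().astype(int)
    print(off,[int(t['frame'][v,u].mean()) for u,v in uv])
st(); plan([0,0,0],-113.2)
"
```

```text
[[ 685.8 -192.4    8. ]
 [ 396.8  -68.5    8. ]
 [ 371.5 -143.4    8. ]]
depth of foot edge from board plane [-71.01962614 -71.06473069   7.66415755] along [ 117.82601116 -196.62816778 -190.34943417]
-40 [124, 120, 123, 122, 124, 118, 125, 125, 126, 123, 118, 119, 122, 122, 122, 123, 128, 124, 125, 126, 121, 122, 126, 125, 118, 119, 117, 117, 123, 124, 123, 123, 118, 124, 124, 119, 120, 121, 121, 75, 120, 114, 117, 112, 116, 116, 114, 112, 113, 113, 109, 111, 111, 109, 113, 111, 111, 112, 115, 115, 112, 111, 111, 111, 114, 109, 109, 109, 113, 113, 113, 113, 109, 110, 110]
0 [119, 119, 124, 121, 121, 123, 122, 125, 125, 121, 124, 124, 130, 119, 122, 122, 125, 122, 122, 117, 121, 121, 124, 121, 118, 118, 120, 120, 115, 117, 122, 120, 120, 120, 120, 125, 122, 123, 91, 55, 120, 114, 112, 114, 113, 114, 114, 113, 114, 114, 115, 117, 110, 117, 110, 117, 117, 112, 113, 114, 114, 111, 109, 109, 113, 109, 111, 111, 109, 111, 111, 111, 111, 108, 108]
40 [125, 124, 124, 123, 122, 123, 129, 125, 124, 124, 127, 128, 129, 123, 124, 124, 121, 127, 125, 125, 124, 122, 122, 121, 124, 125, 125, 121, 119, 119, 123, 119, 119, 119, 118, 120, 120, 128, 100, 100, 113, 116, 113, 113, 111, 109, 109, 114, 113, 114, 114, 108, 116, 110, 107, 112, 114, 111, 111, 112, 114, 114, 111, 110, 111, 111, 112, 112, 112, 108, 110, 112, 109, 112, 112]
t 18.15 pos [522.2 104.5  67.5] F [ 0.3 -0.4  0.8] mom_tool [ 0.069 -0.08  -0.007] w 53.77 g 3.2 tilt 0.02
t 18.15 pos [522.2 104.5  67.5] F [-0.2  0.5 -0.8] w 53.8 g 3.2 toolyaw -27.06 q6 0.65
turn -0.0673 shift m [-0.3017 -0.4388  0.0674]
toolx [0.394 0.919 0.   ] y [ 0.919 -0.394  0.   ]
```

{"method": "arm_command", "body": {
  "series": [
    {"linear": [0, 0, 0], "turn": 0},
    {"linear": [0, 0, 0], "turn": 0},
    {"linear": [0, 0, -0.005], "turn": 0},
    {"linear": [0, 0, -0.01], "turn": 0},
    {"linear": [0, 0, 0], "turn": -0.0335},
    {"linear": [0, 0, 0], "turn": -0.0335}
  ],
  "jaw": 0.22
}}

```text
t: 18.75
ee_pos: [522.7, 104.7, 83.6]
orientation: [2.621, 1.731, 0.002]
ft_force: [-0.4, -0.4, -0.8]
width: 53.9
grasp_force: 12.4
```

```bash
python3 -c "
from h import *
st();view();plan([601.5,-90,82],-113.2)"
```

```text
t 18.75 pos [522.7 104.7  83.6] F [-0.6 -0.2  0.8] mom_tool [ 0.119 -0.057 -0.018] w 53.88 g 12.4 tilt 0.09
G px [281 193] bbox [ 253  133   62   80 2584] lowest [285 212] left [253 181] low-left [264 207] right [314 144]
t 18.8 pos [522.5 104.7  83.5] F [-0.2  0.1 -1.8] w 54.0 g 12.4 toolyaw -23.02 q6 0.58
turn 0.0031 shift m [-0.1478  0.1493  0.0016]
toolx [0.394 0.919 0.001] y [ 0.919 -0.394  0.001]
```

{"method": "arm_command", "body": {
  "series": [
    {"linear": [-0.008, 0.008, 0], "turn": 0.003},
    {"linear": [-0.016, 0.016, 0], "turn": 0},
    {"linear": [-0.018, 0.018, 0], "turn": 0},
    {"linear": [-0.02, 0.02, 0], "turn": 0},
    {"linear": [-0.02, 0.02, 0], "turn": 0},
    {"linear": [-0.02, 0.02, 0], "turn": 0},
    {"linear": [-0.018, 0.018, 0], "turn": 0},
    {"linear": [-0.016, 0.017, 0], "turn": 0},
    {"linear": [-0.012, 0.012, 0], "turn": 0},
    {"linear": [0, 0, 0], "turn": 0}
  ]
}}

```text
t: 19.8
ee_pos: [601.1, -92.8, 82.7]
orientation: [2.627, 1.721, 0.001]
ft_force: [-1.0, -0.3, -0.8]
width: 53.9
grasp_force: 12.4
```

Run:
```python
from h import *
st();s=view();t=cam('top')
z=lambda d,x,y,w,h,k:cv2.resize(cv2.convertScaleAbs(d["frame"][y:y+h,x:x+w],alpha=1.8,beta=15),(w*k,h*k),interpolation=cv2.INTER_CUBIC)
cv2.imwrite("pics/last.png",z(s,85,90,200,150,4))
```

```text
t 19.8 pos [601.1 -92.8  82.7] F [-0.6 -0.8  0.8] mom_tool [ 0.073 -0.111  0.01 ] w 53.88 g 12.4 tilt 0.07
G px [203 201] bbox [ 143  141   90  107 3777] lowest [148 247] left [143 191] low-left [148 247] right [232 171]
```

{"method": "arm_command", "body": {
  "series": [
    {"linear": [0, 0, 0.005], "turn": 0},
    {"linear": [0, 0, 0.005], "turn": 0},
    {"linear": [0, 0, 0.003], "turn": 0},
    {"linear": [0, 0, 0], "turn": 0}
  ]
}}

```text
t: 20.3
ee_pos: [599.5, -89.8, 68.7]
orientation: [-2.624, -1.726, 0.002]
ft_force: [-0.3, 0.8, -1.8]
width: 53.7
grasp_force: 12.4
```

{"method": "arm_command", "body": {
  "series": [
    {"linear": [0, 0, 0.003], "turn": 0},
    {"linear": [0, 0, 0], "turn": 0}
  ]
}}

```text
t: 20.5
ee_pos: [600.0, -90.3, 66.1]
orientation: [-2.625, -1.725, 0.001]
ft_force: [0.6, 0.1, -1.7]
width: 53.7
grasp_force: 12.4
```

{"method": "arm_command", "body": {
  "series": [
    {"linear": [0, 0, 0.003], "turn": 0},
    {"linear": [0, 0, 0], "turn": 0}
  ]
}}

```text
t: 20.7
ee_pos: [600.0, -90.5, 63.2]
orientation: [-2.625, -1.725, 0.0]
ft_force: [-0.7, 0.4, -1.9]
width: 53.8
grasp_force: 12.4
```

{"method": "arm_command", "body": {
  "series": [
    {"linear": [0, 0, 0.003], "turn": 0},
    {"linear": [0, 0, 0], "turn": 0}
  ]
}}

```text
t: 20.9
ee_pos: [599.9, -90.5, 60.1]
orientation: [-2.625, -1.725, 0.001]
ft_force: [0.2, -1.2, -2.0]
width: 53.8
grasp_force: 12.4
```

{"method": "arm_command", "body": {
  "series": [
    {"linear": [0, 0, 0.003], "turn": 0},
    {"linear": [0, 0, 0], "turn": 0}
  ]
}}

```text
t: 21.1
ee_pos: [600.7, -90.3, 57.9]
orientation: [2.625, 1.725, 0.001]
ft_force: [0.4, 1.2, 2.1]
width: 53.6
grasp_force: 12.5
```

Run:
```python
from h import *
st();s=cam('scene')
f=np.array([.394,.919,0]);l=np.array([.919,-.394,0]);o=ctrl.get_obs();G=o['ee_pos']
# dark mask near expected bin
x=s['frame'].max(2); u=proj(s,G+[0,0,-40])[0]; print(u)
for a in(20,24,28,32):
    a=np.radians(a)
    print([proj(s,G+f*(p*np.cos(a)-q*np.sin(a))+[0,0,p*np.sin(a)+q*np.cos(a)]+l*27)[0].round(1).tolist() for p,q in((-65,-40),(30,-40))])
y0,x0=int(u[1])-30,int(u[0])-40
for r in range(y0,y0+70,2): print(r,' '.join('%3d'%v for v in x[r,x0:x0+80:2]))
```

```text
t 21.1 pos [600.7 -90.3  57.9] F [ 1.3 -0.1 -2.1] mom_tool [ 0.145 -0.017  0.031] w 53.62 g 12.5 tilt 0.06
[205.88758895 216.29401454]
[[187.6, 218.3], [210.5, 227.6]]
[[188.9, 219.7], [210.9, 227.3]]
[[190.1, 221.0], [211.3, 226.9]]
[[191.4, 222.4], [211.6, 226.5]]
186  85  45  51  54  46  47  46  46  45  48  46  46  45  38  44  42  35  56  69  64  51  49  34  31  50  59  82  86  85  84  85  83  86  88  87  88  87 147 155 157
188  58  48  48  48  46  47  47  44  46  44  46  45  46  46  35  35  57  65  55  52  51  37  31  29  52  67  87  87  86  87  85  85  83  87  87  84  91 158 153 159
190  67  40  45  64  46  48  46  46  47  46  45  44  45  35  37  51  43  45  47  49  67  42  30  27  50  76  84  86  88  85  86  87  87  88  88  90 152 158 158 159
192  84  44  36  48  47  46  46  46  44  46  48  47  44  41  49  43  46  45  35  40  45  41  30  30  51  71  85  85  86  86  87  87  87  89  86  94 156 152 160 158
194 101  73  52  35  42  46  43  50  46  43  45  46  46  45  42  45  42  35  31  37  42  44  33  30  51  67  86  88  87  86  86  88  87  86  88 147 156 154 159 157
196  76  71  
[... 4206 characters left out ...]
 197 199 200 159 200 207 208 208 158 157 158
248 157 156 157 159 159 159 158 157 159 156 157 158 157 158 157 156 154 189 206 205 208 207 199 199 201 200 200 202 202 202 202 202 204 191 204 205 205 171 150 158
250 157 156 156 155 157 156 153 155 158 158 159 157 155 160 158 158 140 189 205 204 204 203 201 204 202 203 204 202 203 203 204 201 201 179 196 204 205 184 148 157
252 160 156 153 154 153 154 154 156 157 160 160 156 157 155 158 158 156 181 205 204 204 188 204 202 203 202 201 200 199 200 201 201 203 197 195 207 207 193 153 160
254 156 152 155 154 154 152 150 149 153 159 156 156 157 158 156 158 155 172 206 206 206 191 201 201 202 202 202 202 203 204 202 204 204 201 197 206 208 203 138 157
```

{"method": "arm_command", "body": {
  "series": [
    {"linear": [0, 0, -0.003], "turn": 0},
    {"linear": [-0.005, 0, 0], "turn": 0},
    {"linear": [-0.004, 0, 0], "turn": 0},
    {"linear": [0, 0, 0], "turn": 0}
  ]
}}

```text
t: 21.55
ee_pos: [596.0, -99.4, 60.3]
orientation: [-2.626, -1.724, 0.001]
ft_force: [0.3, -0.4, -1.8]
width: 53.8
grasp_force: 12.5
```

{"method": "arm_command", "body": {
  "series": [
    {"linear": [-0.003, 0, 0], "turn": 0},
    {"linear": [0, 0, 0], "turn": 0}
  ]
}}

```text
t: 21.75
ee_pos: [595.2, -101.8, 60.4]
orientation: [-2.626, -1.725, 0.0]
ft_force: [-0.3, -0.0, -1.3]
width: 53.9
grasp_force: 12.5
```

{"method": "arm_command", "body": {
  "series": [
    {"linear": [-0.003, 0, 0], "turn": 0},
    {"linear": [0, 0, 0], "turn": 0}
  ]
}}

```text
t: 21.95
ee_pos: [594.1, -104.5, 60.4]
orientation: [-2.625, -1.725, 0.0]
ft_force: [-0.1, -0.2, -2.0]
width: 53.7
grasp_force: 12.5
```

```bash
python3 -c "
from h import *
st()"
```

```text
t 21.95 pos [ 594.1 -104.5   60.4] F [-0.2 -0.   2. ] mom_tool [ 0.09  -0.064  0.006] w 53.73 g 12.5 tilt 0.01
```

{"method": "arm_command", "body": {
  "series": [
    {"linear": [-0.003, 0, 0], "turn": 0},
    {"linear": [0, 0, 0], "turn": 0}
  ]
}}

```text
t: 22.15
ee_pos: [592.9, -107.2, 60.5]
orientation: [-2.626, -1.725, 0.0]
ft_force: [0.0, 0.3, -1.0]
width: 54.1
grasp_force: 12.5
```

{"method": "arm_command", "body": {
  "series": [
    {"linear": [-0.003, 0, 0], "turn": 0},
    {"linear": [0, 0, 0], "turn": 0}
  ]
}}

```text
t: 22.35
ee_pos: [591.7, -110.0, 60.5]
orientation: [2.626, 1.725, -0.0]
ft_force: [0.3, 0.3, -1.6]
width: 54.0
grasp_force: 12.5
```

{"method": "arm_command", "body": {
  "series": [
    {"linear": [-0.003, 0, 0], "turn": 0},
    {"linear": [0, 0, 0], "turn": 0}
  ]
}}

```text
t: 22.55
ee_pos: [591.0, -112.3, 61.1]
orientation: [2.626, 1.725, 0.002]
ft_force: [-0.5, 3.7, 3.6]
width: 53.7
grasp_force: 12.5
```

{"method": "arm_command", "body": {
  "series": [
    {"linear": [-0.003, 0, -0.0018], "turn": 0},
    {"linear": [-0.003, 0, -0.0016], "turn": 0},
    {"linear": [0, 0, 0], "turn": 0}
  ]
}}

```text
t: 22.85
ee_pos: [588.1, -118.5, 64.0]
orientation: [2.625, 1.725, -0.0]
ft_force: [0.5, 1.1, -0.7]
width: 53.8
grasp_force: 12.5
```

{"method": "arm_command", "body": {
  "series": [
    {"linear": [-0.003, 0, -0.0014], "turn": 0},
    {"linear": [-0.003, 0, -0.0013], "turn": 0},
    {"linear": [0, 0, 0], "turn": 0}
  ]
}}

```text
t: 23.15
ee_pos: [585.6, -123.9, 66.6]
orientation: [-2.626, -1.725, 0.0]
ft_force: [0.4, 0.7, -1.2]
width: 53.4
grasp_force: 12.5
```

```bash
cat >> h.py <<'E'
def edge():
    """lower edge of the held bin's near side in the scene view: last dark->lighter row per column"""
    s=cam('scene');G=ctrl.get_obs()['ee_pos'];x=s['frame'].max(2);u=proj(s,G+[0,0,-40])[0]
    f=np.array([.394,.919,0]);l=np.array([.919,-.394,0])
    for c in range(int(u[0])-22,int(u[0])+16,3):
        col=x[:,c].astype(int); r0=int(u[1])-12
        r=next((r for r in range(r0,r0+40) if col[r]<62 and col[r+1:r+4].min()>66),None); print((c,r),end=' ')
    print()
    for d in(24,30,36,42):
        a=np.radians(d); print(d,[proj(s,G+f*(p*np.cos(a)-q*np.sin(a))+[0,0,p*np.sin(a)+q*np.cos(a)]+l*27)[0].round(1).tolist() for p,q in((-57,-36),(38,-36))])
E
python3 -c "
from h import *
st();edge()"
```

```text
t 23.15 pos [ 585.6 -123.9   66.6] F [0.8 0.1 1.2] mom_tool [0.051 0.127 0.015] w 53.42 g 12.5 tilt 0.02
(174, None) (177, None) (180, 209) (183, None) (186, 215) (189, None) (192, 216) (195, 216) (198, 216) (201, 205) (204, 203) (207, None) (210, None) 
24 [[180.4, 210.9], [201.9, 218.0]]
30 [[182.1, 212.7], [202.2, 217.1]]
36 [[183.9, 214.4], [202.3, 216.1]]
42 [[185.7, 216.1], [202.2, 214.9]]
```

{"method": "arm_command", "body": {
  "series": [
    {"linear": [-0.003, 0, -0.0011], "turn": 0},
    {"linear": [-0.002, 0, -0.0007], "turn": 0},
    {"linear": [0, 0, 0], "turn": 0}
  ]
}}

```text
t: 23.5
ee_pos: [583.8, -128.3, 68.5]
orientation: [-2.626, -1.725, 0.0]
ft_force: [-0.2, 0.9, -0.9]
width: 54.1
grasp_force: 12.5
```

```bash
python3 -c "
from h import *
st();edge()"
```

```text
t 23.5 pos [ 583.8 -128.3   68.5] F [ 0.7 -0.5  0.9] mom_tool [ 0.076  0.218 -0.066] w 54.1 g 12.5 tilt 0.0
(172, None) (175, None) (178, None) (181, None) (184, None) (187, 215) (190, 215) (193, 215) (196, 215) (199, 205) (202, 201) (205, 198) (208, 196) 
24 [[179.1, 209.7], [200.5, 216.7]]
30 [[180.8, 211.5], [200.8, 215.8]]
36 [[182.6, 213.2], [200.9, 214.8]]
42 [[184.4, 214.8], [200.8, 213.6]]
```

{"method": "arm_command", "body": {
  "series": [
    {"linear": [0.006, 0, -0.001], "turn": 0},
    {"linear": [0.012, 0, -0.004], "turn": 0},
    {"linear": [0.012, 0, -0.01], "turn": 0},
    {"linear": [0, 0, -0.016], "turn": 0},
    {"linear": [0, 0, -0.018], "turn": 0},
    {"linear": [0, 0, -0.018], "turn": 0},
    {"linear": [0, 0, -0.018], "turn": 0},
    {"linear": [0, 0, -0.018], "turn": 0},
    {"linear": [0, 0, -0.014], "turn": 0},
    {"linear": [0, 0, 0], "turn": 0}
  ]
}}

```text
t: 24.55
ee_pos: [597.4, -100.7, 188.5]
orientation: [2.622, 1.724, 0.005]
ft_force: [1.1, -0.3, -1.4]
width: 54.2
grasp_force: 12.5
```

Run:
```python
from h import *
st();s=cam('scene');t=cam('top')
z=lambda d,x,y,w,h,k:cv2.resize(cv2.convertScaleAbs(d["frame"][y:y+h,x:x+w],alpha=1.7,beta=20),(int(w*k),int(h*k)),interpolation=cv2.INTER_CUBIC)
cv2.imwrite("pics/last2.png",z(s,90,85,150,112,5.3))
G=ctrl.get_obs()['ee_pos'];f=np.array([.394,.919,0]);l=np.array([.919,-.394,0])
pr=lambda P:((proj(s,P)[0]-[90,85])*5.3).round().tolist()
for d in(36,42):
  a=np.radians(d)
  for nm,p,q,w in(("lip",-64.25,52.5,22),("lip-",-64.25,52.5,-22),("C",-57,33.5,27),("rear",-57,-36,27),("front",38,-36,27),("front34",38,-2,27),("front34-",38,-2,-27)):
    print(d,nm,pr(G+f*(p*np.cos(a)-q*np.sin(a))+[0,0,p*np.sin(a)+q*np.cos(a)]+l*w))
Gv=np.array([549.5,-211.3,0])
for off in(-190,-60,60,190):
  print(off,"mouth low",pr(Gv+l*off+[0,0,185]),"mouth top",pr(Gv+l*off+[0,0,199]),"board top",pr(Gv+l*off+[0,0,245]))
for off in(-137,137): print("bin front rim",[pr(Gv+l*(off+w)+f*95+[0,0,149.5]) for w in(-27,27)],"bottom",[pr(Gv+l*(off+w)+f*95+[0,0,115.5]) for w in(-27,27)])
```

```text
t 24.55 pos [ 597.4 -100.7  188.5] F [0.2 1.1 1.4] mom_tool [ 0.024 -0.107  0.062] w 54.16 g 12.5 tilt 0.28
36 lip [407.0, 410.0]
36 lip- [472.0, 359.0]
36 C [428.0, 448.0]
36 rear [505.0, 565.0]
36 front [614.0, 565.0]
36 front34 [575.0, 504.0]
36 front34- [655.0, 435.0]
42 lip [409.0, 423.0]
42 lip- [474.0, 372.0]
42 C [432.0, 459.0]
42 rear [515.0, 575.0]
42 front [613.0, 558.0]
42 front34 [571.0, 497.0]
42 front34- [651.0, 428.0]
-190 mouth low [642.0, 166.0] mouth top [640.0, 145.0] board top [634.0, 74.0]
-60 mouth low [471.0, 295.0] mouth top [468.0, 274.0] board top [455.0, 202.0]
60 mouth low [294.0, 431.0] mouth top [288.0, 410.0] board top [268.0, 338.0]
190 mouth low [76.0, 598.0] mouth top [67.0, 578.0] board top [36.0, 508.0]
bin front rim [[750.0, 315.0], [683.0, 371.0]] bottom [[752.0, 361.0], [686.0, 418.0]]
bin front rim [[370.0, 639.0], [282.0, 715.0]] bottom [[382.0, 684.0], [297.0, 759.0]]
```

View pics/last2.png

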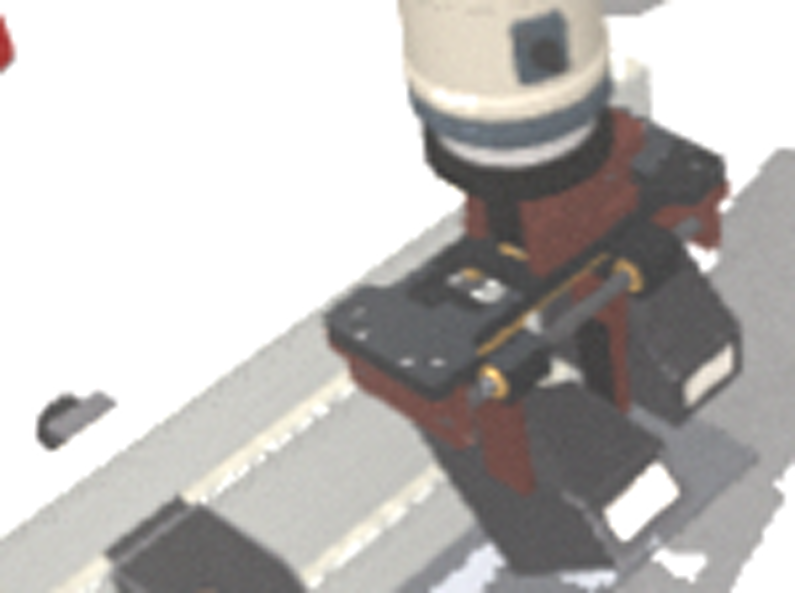

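The last picture shows the bin held tilted about 39°: rear bottom at (515,572) and front bottom at (612,570). The upper groove is the light line from (190,495) to (330,400). I'll profile the board in the scene image to get its height.

Run:
```python
from h import *
s=cam('scene');t=cam('top');f=np.array([.394,.919,0]);l=np.array([.919,-.394,0]);Gv=np.array([550,-212,0])
sm=lambda d,P:cv2.remap(d['frame'],np.float32(proj(d,P)[None,:,0]),np.float32(proj(d,P)[None,:,1]),cv2.INTER_LINEAR)[0].mean(1)
zs=np.arange(165,262,2.)
A=np.mean([sm(s,[Gv+l*o+[0,0,z] for z in zs]) for o in np.arange(70,105,3.)],0); print("scene z",[(int(z),int(v)) for z,v in zip(zs,A)])
ds=np.arange(-30,12,1.5)
for o0 in(-200,60,180):
  B=np.mean([sm(t,[Gv+l*o-f*-d+[0,0,245] for d in ds]) for o in np.arange(o0,o0+20,3.)],0); print("top x-out",o0,[(float(d),int(v)) for d,v in zip(ds,B)])
```

```text
scene z [(165, 106), (167, 106), (169, 106), (171, 105), (173, 104), (175, 103), (177, 102), (179, 102), (181, 103), (183, 111), (185, 127), (187, 135), (189, 131), (191, 129), (193, 128), (195, 127), (197, 123), (199, 116), (201, 110), (203, 107), (205, 107), (207, 107), (209, 107), (211, 108), (213, 107), (215, 107), (217, 107), (219, 107), (221, 107), (223, 108), (225, 108), (227, 107), (229, 107), (231, 107), (233, 106), (235, 106), (237, 105), (239, 104), (241, 106), (243, 118), (245, 151), (247, 192), (249, 214), (251, 219), (253, 220), (255, 219), (257, 219), (259, 220), (261, 219)]
top x-out -200 [(-30.0, 128), (-28.5, 128), (-27.0, 128), (-25.5, 129), (-24.0, 128), (-22.5, 128), (-21.0, 128), (-19.5, 128), (-18.0, 129), (-16.5, 128), (-15.0, 128), (-13.5, 128), (-12.0, 128), (-10.5, 128), (-9.0, 128), (-7.5, 128), (-6.0, 128), (-4.5, 128), (-3.0, 128), (-1.5, 128), (0.0, 128), (1.5, 129), (3.0, 128), (4.5, 129), (6.0, 128), (7.5, 127), (9.0, 128), (10.5, 128)]
top x-out 60 [(-30.0, 72), (-28.5, 74), (-27.0, 74), (-25.5, 73), (-24.0, 73), (-22.5, 74), (-21.0, 73), (-19.5, 72), (-18.0, 73), (-16.5, 74), (-15.0, 72), (-13.5, 73), (-12.0, 73), (-10.5, 73), (-9.0, 74), (-7.5, 73), (-6.0, 73), (-4.5, 74), (-3.0, 74), (-1.5, 74), (0.0, 76), (1.5, 86), (3.0, 99), (4.5, 106), (6.0, 108), (7.5, 109), (9.0, 108), (10.5, 109)]
top x-out 180 [(-30.0, 119), (-28.5, 119), (-27.0, 118), (-25.5, 116), (-24.0, 116), (-22.5, 123), (-21.0, 140), (-19.5, 154), (-18.0, 156), (-16.5, 152), (-15.0, 148), (-13.5, 147), (-12.0, 144), (-10.5, 142), (-9.0, 138), (-7.5, 127), (-6.0, 112), (-4.5, 111), (-3.0, 114), (-1.5, 113), (0.0, 116), (1.5, 118), (3.0, 120), (4.5, 123), (6.0, 123), (7.5, 127), (9.0, 125), (10.5, 117)]
```

{"method": "arm_command", "body": {
  "series": [
    {"linear": [-0.008, 0, 0], "turn": 0},
    {"linear": [-0.01, 0, 0], "turn": 0},
    {"linear": [-0.008, 0, 0], "turn": 0},
    {"linear": [-0.004, 0, 0], "turn": 0},
    {"linear": [0, 0, 0], "turn": 0}
  ]
}}

```text
t: 25.25
ee_pos: [583.5, -128.9, 185.3]
orientation: [-2.626, -1.724, 0.0]
ft_force: [-0.2, -0.0, -1.3]
width: 54.1
grasp_force: 12.5
```

{"method": "arm_command", "body": {
  "series": [
    {"linear": [-0.003, 0, 0], "turn": 0},
    {"linear": [0, 0, 0], "turn": 0}
  ]
}}

```text
t: 25.45
ee_pos: [582.6, -131.0, 185.4]
orientation: [2.625, 1.725, 0.0]
ft_force: [1.0, -0.2, -1.4]
width: 53.9
grasp_force: 12.5
```

{"method": "arm_command", "body": {
  "series": [
    {"linear": [-0.003, 0, 0], "turn": 0},
    {"linear": [0, 0, 0], "turn": 0}
  ]
}}

```text
t: 25.65
ee_pos: [581.4, -133.7, 185.4]
orientation: [2.625, 1.725, -0.0]
ft_force: [-0.6, -0.0, -1.8]
width: 53.7
grasp_force: 12.5
```

```bash
cat >> h.py <<'E'
def rel():
    o=ctrl.get_obs();d=o['ee_pos']-[550,-212,0]
    print("dist",(d@[.394,.919,0]).round(1),"lat",(d@[.919,-.394,0]).round(1),"z",d[2].round(1)); st()
E
python3 -c "
from h import *
rel()"
```

```text
dist 84.4 lat -2.0 z 185.4
t 25.65 pos [ 581.4 -133.7  185.4] F [-0.3 -0.6  1.8] mom_tool [ 0.095 -0.087 -0.016] w 53.7 g 12.5 tilt 0.01
```

{"method": "arm_command", "body": {
  "series": [
    {"linear": [0, 0, -0.004], "turn": 0},
    {"linear": [0, 0, 0], "turn": 0},
    {"linear": [-0.003, 0, 0], "turn": 0},
    {"linear": [0, 0, 0], "turn": 0}
  ]
}}

```text
t: 26.05
ee_pos: [580.2, -136.6, 189.4]
orientation: [2.625, 1.725, -0.0]
ft_force: [0.0, -0.9, -2.6]
width: 54.0
grasp_force: 12.5
```

{"method": "arm_command", "body": {
  "series": [
    {"linear": [-0.003, 0, 0], "turn": 0},
    {"linear": [0, 0, 0], "turn": 0}
  ]
}}

```text
t: 26.25
ee_pos: [578.9, -139.4, 189.3]
orientation: [-2.626, -1.725, 0.0]
ft_force: [-0.8, 0.8, -0.3]
width: 53.8
grasp_force: 12.5
```

```bash
python3 -c "
from h import *
rel()"
```

```text
dist 78.1 lat -2.0 z 189.3
t 26.25 pos [ 578.9 -139.4  189.3] F [ 0.4 -1.1  0.3] mom_tool [ 0.073 -0.153  0.003] w 53.78 g 12.5 tilt 0.01
```

{"method": "arm_command", "body": {
  "series": [
    {"linear": [-0.002, 0, -0.002], "turn": 0},
    {"linear": [0, 0, 0], "turn": 0}
  ]
}}

```text
t: 26.45
ee_pos: [578.4, -141.2, 191.7]
orientation: [2.625, 1.725, 0.0]
ft_force: [-0.4, -0.5, -0.4]
width: 53.7
grasp_force: 12.5
```

{"method": "arm_command", "body": {
  "series": [
    {"linear": [-0.002, 0, -0.002], "turn": 0},
    {"linear": [0, 0, 0], "turn": 0}
  ]
}}

```text
t: 26.65
ee_pos: [577.7, -143.0, 193.7]
orientation: [2.625, 1.725, 0.0]
ft_force: [-0.2, -1.1, -1.4]
width: 54.1
grasp_force: 12.5
```

{"method": "arm_command", "body": {
  "series": [
    {"linear": [-0.002, 0, -0.002], "turn": 0},
    {"linear": [0, 0, 0], "turn": 0}
  ]
}}

```text
t: 26.85
ee_pos: [576.7, -144.8, 195.6]
orientation: [2.625, 1.725, 0.0]
ft_force: [-0.2, 0.2, -1.6]
width: 54.0
grasp_force: 12.5
```

```bash
python3 -c "
from h import *
rel()"
```

```text
dist 72.3 lat -1.9 z 195.6
t 26.85 pos [ 576.7 -144.8  195.6] F [ 0.1 -0.3  1.6] mom_tool [ 0.05  -0.107 -0.036] w 53.99 g 12.5 tilt 0.01
```

{"method": "arm_command", "body": {
  "series": [
    {"linear": [-0.001, 0, -0.0025], "turn": 0},
    {"linear": [0, 0, 0], "turn": 0}
  ]
}}

```text
t: 27.05
ee_pos: [576.2, -145.5, 198.0]
orientation: [-2.625, -1.725, 0.0]
ft_force: [-0.0, 0.4, -2.4]
width: 53.7
grasp_force: 12.5
```

{"method": "arm_command", "body": {
  "series": [
    {"linear": [-0.001, 0, -0.002], "turn": 0},
    {"linear": [0, 0, 0], "turn": 0}
  ]
}}

```text
t: 27.25
ee_pos: [575.9, -146.4, 200.0]
orientation: [-2.625, -1.725, 0.0]
ft_force: [0.5, -0.3, -3.0]
width: 54.1
grasp_force: 12.5
```

{"method": "arm_command", "body": {
  "series": [
    {"linear": [-0.002, 0, 0], "turn": 0},
    {"linear": [0, 0, 0], "turn": 0}
  ]
}}

```text
t: 27.45
ee_pos: [575.2, -148.6, 200.0]
orientation: [2.625, 1.725, 0.0]
ft_force: [0.0, 0.6, -1.7]
width: 53.6
grasp_force: 12.5
```

```bash
python3 -c "
from h import *
rel()"
```

```text
dist 68.2 lat -1.8 z 200.0
t 27.45 pos [ 575.2 -148.6  200. ] F [ 0.6 -0.2  1.7] mom_tool [ 0.069 -0.119  0.038] w 53.6 g 12.5 tilt 0.03
```

The lip appears to be inside the groove: estimated about 14 mm past the front plane, with no contact felt. Now lowering gently so the web settles on the mouth edge.

{"method": "arm_command", "body": {
  "series": [
    {"linear": [0, 0, 0.002], "turn": 0},
    {"linear": [0, 0, 0.002], "turn": 0},
    {"linear": [0, 0, 0], "turn": 0}
  ]
}}

```text
t: 27.75
ee_pos: [574.9, -148.2, 195.5]
orientation: [-2.625, -1.725, 0.001]
ft_force: [0.3, 0.1, -1.6]
width: 54.1
grasp_force: 12.5
```

{"method": "arm_command", "body": {
  "series": [
    {"linear": [0, 0, 0.002], "turn": 0},
    {"linear": [0, 0, 0.001], "turn": 0},
    {"linear": [0, 0, 0], "turn": 0}
  ]
}}

```text
t: 28.05
ee_pos: [575.5, -147.9, 193.1]
orientation: [-2.625, -1.725, -0.001]
ft_force: [0.5, 3.0, 1.6]
width: 54.1
grasp_force: 12.5
```

{"method": "arm_command", "body": {
  "series": [
    {"linear": [0, 0, 0.002], "turn": 0},
    {"linear": [0, 0, 0.001], "turn": 0},
    {"linear": [0, 0, 0], "turn": 0}
  ]
}}

```text
t: 28.35
ee_pos: [575.8, -147.5, 190.2]
orientation: [-2.625, -1.725, -0.003]
ft_force: [2.0, 5.8, 2.3]
width: 54.2
grasp_force: 12.5
```

```bash
python3 -c "
from h import *
rel();edge()"
```

```text
dist 69.5 lat -1.7 z 190.2
t 28.35 pos [ 575.8 -147.5  190.2] F [ 6.1 -0.5 -2.3] mom_tool [0.19  0.824 0.038] w 54.21 g 12.5 tilt 0.1
(161, None) (164, 170) (167, 174) (170, 179) (173, 182) (176, None) (179, 182) (182, 182) (185, 182) (188, 169) (191, 167) (194, 164) (197, 161) 
24 [[167.1, 177.6], [189.6, 183.1]]
30 [[169.0, 179.6], [189.8, 181.9]]
36 [[170.9, 181.5], [189.9, 180.7]]
42 [[172.8, 183.2], [189.8, 179.2]]
```

{"method": "arm_command", "body": {
  "series": [
    {"linear": [0.002, 0, 0.001], "turn": 0},
    {"linear": [0, 0, 0.001], "turn": 0},
    {"linear": [0, 0, 0], "turn": 0}
  ]
}}

```text
t: 28.7
ee_pos: [576.2, -146.2, 187.8]
orientation: [2.625, 1.725, 0.001]
ft_force: [1.5, 4.2, 2.0]
width: 53.8
grasp_force: 12.6
```

```bash
python3 -c "
from h import *
rel();edge()"
```

```text
dist 70.8 lat -1.8 z 187.8
t 28.7 pos [ 576.2 -146.2  187.8] F [ 4.4 -0.3 -2. ] mom_tool [-0.006  0.471 -0.025] w 53.76 g 12.6 tilt 0.03
(162, None) (165, None) (168, 175) (171, 180) (174, 183) (177, 183) (180, 183) (183, 183) (186, 182) (189, 170) (192, None) (195, 165) (198, 162) 
24 [[167.7, 178.4], [190.2, 183.9]]
30 [[169.5, 180.4], [190.4, 182.8]]
36 [[171.4, 182.2], [190.4, 181.5]]
42 [[173.3, 184.0], [190.3, 180.1]]
```

{"method": "arm_command", "body": {
  "series": [
    {"linear": [0.001, 0, 0.002], "turn": 0},
    {"linear": [0, 0, 0.002], "turn": 0},
    {"linear": [0, 0, 0], "turn": 0}
  ],
  "jaw": 0.2245
}}

```text
t: 29.05
ee_pos: [576.4, -145.3, 183.6]
orientation: [-2.625, -1.725, -0.0]
ft_force: [2.7, 4.7, 0.1]
width: 54.2
grasp_force: 6.8
```

```bash
python3 -c "
from h import *
rel();edge()"
```

```text
dist 71.7 lat -2.0 z 183.6
t 29.05 pos [ 576.4 -145.3  183.6] F [ 5.4  0.6 -0.1] mom_tool [-0.062  0.673 -0.024] w 54.18 g 6.8 tilt 0.02
(162, 168) (165, 172) (168, 176) (171, 181) (174, None) (177, 184) (180, 184) (183, 184) (186, None) (189, None) (192, 170) (195, 167) (198, 165) 
24 [[168.2, 179.6], [190.7, 185.2]]
30 [[170.0, 181.6], [190.9, 184.1]]
36 [[171.9, 183.4], [190.9, 182.8]]
42 [[173.9, 185.2], [190.8, 181.4]]
```

{"method": "arm_command", "body": {
  "series": [
    {"linear": [0, 0, -0.003], "turn": 0},
    {"linear": [-0.001, 0, -0.004], "turn": 0},
    {"linear": [-0.001, 0, -0.004], "turn": 0},
    {"linear": [-0.001, 0, -0.004], "turn": 0},
    {"linear": [0, 0, -0.002], "turn": 0},
    {"linear": [0, 0, 0], "turn": 0}
  ],
  "jaw": 0.22
}}

```text
t: 29.7
ee_pos: [574.5, -149.0, 200.9]
orientation: [2.625, 1.725, -0.002]
ft_force: [-3.1, -4.5, -3.9]
width: 53.3
grasp_force: 12.5
```

{"method": "arm_command", "body": {
  "series": [
    {"linear": [-0.002, 0, 0], "turn": 0},
    {"linear": [0, 0, 0], "turn": 0}
  ]
}}

```text
t: 29.9
ee_pos: [574.7, -150.1, 201.1]
orientation: [2.626, 1.725, 0.001]
ft_force: [-0.1, 0.4, -0.8]
width: 53.9
grasp_force: 12.5
```

```bash
python3 -c "
from h import *
rel();edge()"
```

```text
dist 66.6 lat -1.7 z 201.1
t 29.9 pos [ 574.7 -150.1  201.1] F [ 0.4 -0.3  0.8] mom_tool [ 0.031 -0.153 -0.016] w 53.87 g 12.5 tilt 0.05
(160, None) (163, 167) (166, 171) (169, 175) (172, None) (175, 180) (178, 179) (181, 179) (184, None) (187, 165) (190, 162) (193, 160) (196, None) 
24 [[165.7, 174.3], [188.3, 179.6]]
30 [[167.6, 176.3], [188.5, 178.4]]
36 [[169.5, 178.2], [188.6, 177.1]]
42 [[171.5, 180.0], [188.4, 175.7]]
```

{"method": "arm_command", "body": {
  "series": [
    {"linear": [-0.002, 0, 0], "turn": 0},
    {"linear": [0, 0, 0.001], "turn": 0},
    {"linear": [0, 0, 0], "turn": 0}
  ]
}}

```text
t: 30.25
ee_pos: [573.6, -151.9, 199.8]
orientation: [-2.625, -1.725, -0.0]
ft_force: [0.2, 0.5, -1.5]
width: 54.0
grasp_force: 12.5
```

{"method": "arm_command", "body": {
  "series": [
    {"linear": [-0.0015, 0, 0.001], "turn": 0},
    {"linear": [0, 0, 0], "turn": 0}
  ]
}}

```text
t: 30.45
ee_pos: [573.1, -153.2, 198.9]
orientation: [-2.625, -1.725, -0.001]
ft_force: [-0.6, 0.6, -0.8]
width: 53.8
grasp_force: 12.5
```

{"method": "arm_command", "body": {
  "series": [
    {"linear": [0, 0, 0.002], "turn": 0},
    {"linear": [0, 0, 0.001], "turn": 0},
    {"linear": [0, 0, 0], "turn": 0}
  ]
}}

```text
t: 30.75
ee_pos: [573.6, -152.6, 196.3]
orientation: [-2.625, -1.725, -0.003]
ft_force: [1.7, 5.6, 2.6]
width: 53.8
grasp_force: 12.5
```

```bash
python3 -c "
from h import *
rel()"
```

```text
dist 63.9 lat -1.7 z 196.3
t 30.75 pos [ 573.6 -152.6  196.3] F [ 5.9 -0.7 -2.6] mom_tool [0.204 0.718 0.028] w 53.78 g 12.5 tilt 0.1
```

{"method": "arm_command", "body": {
  "series": [
    {"linear": [0, 0, -0.003], "turn": 0},
    {"linear": [-0.0015, 0, -0.001], "turn": 0},
    {"linear": [0, 0, 0], "turn": 0}
  ]
}}

```text
t: 31.05
ee_pos: [572.1, -155.1, 199.9]
orientation: [2.625, 1.725, -0.001]
ft_force: [-0.8, 0.3, -2.1]
width: 53.7
grasp_force: 12.5
```

{"method": "arm_command", "body": {
  "series": [
    {"linear": [-0.0015, 0, 0], "turn": 0},
    {"linear": [0, 0, 0], "turn": 0}
  ]
}}

```text
t: 31.25
ee_pos: [571.5, -156.4, 199.7]
orientation: [-2.625, -1.725, 0.001]
ft_force: [-0.3, 0.7, -1.4]
width: 54.5
grasp_force: 12.5
```

{"method": "arm_command", "body": {
  "series": [
    {"linear": [-0.0015, 0, 0], "turn": 0},
    {"linear": [0, 0, 0], "turn": 0}
  ]
}}

```text
t: 31.45
ee_pos: [571.1, -157.6, 199.8]
orientation: [-2.625, -1.725, 0.0]
ft_force: [-0.1, 0.2, -2.0]
width: 53.9
grasp_force: 12.5
```

```bash
python3 -c "
from h import *
rel();edge()"
```

```text
dist 58.4 lat -2.1 z 199.8
t 31.45 pos [ 571.1 -157.6  199.8] F [ 0.2 -0.2  2. ] mom_tool [ 0.075 -0.072 -0.013] w 53.9 g 12.5 tilt 0.01
(158, None) (161, 166) (164, 170) (167, None) (170, 178) (173, 178) (176, 178) (179, 177) (182, 177) (185, 164) (188, 162) (191, 159) (194, 170) 
24 [[163.7, 173.2], [186.0, 178.3]]
30 [[165.5, 175.1], [186.2, 177.2]]
36 [[167.4, 177.0], [186.2, 175.8]]
42 [[169.4, 178.7], [186.1, 174.4]]
```

{"method": "arm_command", "body": {
  "series": [
    {"linear": [0, 0, 0.002], "turn": 0},
    {"linear": [0, 0, 0.002], "turn": 0},
    {"linear": [0, 0, 0], "turn": 0}
  ]
}}

```text
t: 31.8
ee_pos: [570.9, -157.4, 195.4]
orientation: [-2.625, -1.725, 0.001]
ft_force: [0.1, -0.3, -1.0]
width: 54.2
grasp_force: 12.5
```

{"method": "arm_command", "body": {
  "series": [
    {"linear": [0, 0, 0.002], "turn": 0},
    {"linear": [0, 0, 0.001], "turn": 0},
    {"linear": [0, 0, 0], "turn": 0}
  ]
}}

```text
t: 32.1
ee_pos: [571.4, -157.3, 193.0]
orientation: [2.625, 1.725, 0.001]
ft_force: [0.3, 1.3, -0.6]
width: 53.9
grasp_force: 12.5
```

{"method": "arm_command", "body": {
  "series": [
    {"linear": [0, 0, 0.002], "turn": 0},
    {"linear": [0, 0, 0.001], "turn": 0},
    {"linear": [0, 0, 0], "turn": 0}
  ]
}}

```text
t: 32.4
ee_pos: [571.5, -157.0, 189.9]
orientation: [-2.625, -1.725, -0.001]
ft_force: [0.8, 4.7, 0.7]
width: 53.7
grasp_force: 12.6
```

```bash
python3 -c "
from h import *
rel();edge()"
```

```text
dist 59.0 lat -1.9 z 189.9
t 32.4 pos [ 571.5 -157.   189.9] F [ 4.6 -1.1 -0.7] mom_tool [ 0.143  0.706 -0.025] w 53.74 g 12.6 tilt 0.05
(159, None) (162, None) (165, 174) (168, None) (171, 180) (174, 180) (177, 180) (180, 180) (183, 180) (186, 167) (189, 165) (192, 162) (195, 160) 
24 [[164.4, 175.8], [186.6, 181.1]]
30 [[166.2, 177.8], [186.8, 180.0]]
36 [[168.1, 179.7], [186.8, 178.7]]
42 [[170.1, 181.4], [186.7, 177.3]]
```

{"method": "arm_command", "body": {
  "series": [
    {"linear": [0.001, 0, 0.002], "turn": 0},
    {"linear": [0, 0, 0.002], "turn": 0},
    {"linear": [0, 0, 0], "turn": 0}
  ],
  "jaw": 0.2245
}}

```text
t: 32.75
ee_pos: [571.6, -156.6, 185.5]
orientation: [-2.625, -1.725, 0.0]
ft_force: [1.7, 2.8, 0.2]
width: 54.1
grasp_force: 6.8
```

{"method": "arm_command", "body": {
  "series": [
    {"linear": [0, 0, 0.002], "turn": 0},
    {"linear": [0, 0, 0.002], "turn": 0},
    {"linear": [0, 0, 0], "turn": 0}
  ]
}}

```text
t: 33.05
ee_pos: [571.7, -156.5, 181.6]
orientation: [-2.625, -1.725, -0.0]
ft_force: [1.2, 4.0, 0.2]
width: 54.1
grasp_force: 6.9
```

```bash
python3 -c "
from h import *
rel();edge()"
```

```text
dist 59.6 lat -2.0 z 181.6
t 33.05 pos [ 571.7 -156.5  181.6] F [ 4.2 -0.5 -0.2] mom_tool [ 0.033  0.548 -0.069] w 54.1 g 6.9 tilt 0.01
(159, None) (162, None) (165, None) (168, 180) (171, None) (174, 181) (177, None) (180, None) (183, 183) (186, 172) (189, 169) (192, 167) (195, 164) 
24 [[165.1, 178.0], [187.2, 183.4]]
30 [[166.9, 180.0], [187.4, 182.3]]
36 [[168.8, 181.8], [187.4, 181.0]]
42 [[170.7, 183.5], [187.3, 179.6]]
```

{"method": "arm_command", "body": {
  "series": [
    {"linear": [0.001, 0, 0.002], "turn": 0},
    {"linear": [0, 0, 0.002], "turn": 0},
    {"linear": [0, 0, 0.002], "turn": 0},
    {"linear": [0, 0, 0], "turn": 0}
  ]
}}

```text
t: 33.5
ee_pos: [572.0, -155.5, 175.6]
orientation: [-2.625, -1.725, -0.0]
ft_force: [1.5, 4.1, -0.5]
width: 53.9
grasp_force: 7.0
```

{"method": "arm_command", "body": {
  "series": [
    {"linear": [0, 0, 0.002], "turn": 0},
    {"linear": [0, 0, 0.002], "turn": 0},
    {"linear": [0, 0, 0], "turn": 0}
  ]
}}

```text
t: 33.8
ee_pos: [572.0, -155.5, 171.6]
orientation: [-2.625, -1.725, -0.0]
ft_force: [1.1, 4.3, -0.6]
width: 53.7
grasp_force: 7.0
```

```bash
python3 -c "
from h import *
rel();edge()"
```

```text
dist 60.6 lat -2.0 z 171.6
t 33.8 pos [ 572.  -155.5  171.6] F [ 4.4 -0.8  0.6] mom_tool [-0.041  0.679 -0.005] w 53.7 g 7.0 tilt 0.01
(160, None) (163, 176) (166, None) (169, 181) (172, 182) (175, 183) (178, 185) (181, 186) (184, 187) (187, 188) (190, 174) (193, None) (196, 169) 
24 [[166.0, 180.7], [188.0, 186.3]]
30 [[167.8, 182.6], [188.2, 185.2]]
36 [[169.6, 184.5], [188.2, 183.9]]
42 [[171.5, 186.2], [188.1, 182.5]]
```

{"method": "arm_command", "body": {
  "series": [
    {"linear": [0, 0, 0.002], "turn": 0},
    {"linear": [-0.0005, 0, 0.002], "turn": 0},
    {"linear": [-0.001, 0, 0.002], "turn": 0},
    {"linear": [0, 0, 0], "turn": 0}
  ]
}}

```text
t: 34.25
ee_pos: [571.5, -156.7, 165.5]
orientation: [-2.625, -1.725, -0.001]
ft_force: [3.5, 5.2, 0.0]
width: 54.4
grasp_force: 7.2
```

{"method": "arm_command", "body": {
  "series": [
    {"linear": [-0.0005, 0, 0.002], "turn": 0},
    {"linear": [-0.001, 0, 0.002], "turn": 0},
    {"linear": [0, 0, 0], "turn": 0}
  ]
}}

```text
t: 34.55
ee_pos: [570.9, -158.0, 161.6]
orientation: [-2.625, -1.725, -0.001]
ft_force: [2.5, 5.9, -0.9]
width: 53.9
grasp_force: 7.3
```

```bash
sed -i 's/for d in(24,30,36,42)/for d in(0,5,10,15)/' h.py; python3 -c "
from h import *
rel();edge()"
```

```text
dist 57.8 lat -2.0 z 161.6
t 34.55 pos [ 570.9 -158.   161.6] F [ 6.4 -0.   0.9] mom_tool [-0.018  0.993  0.022] w 53.86 g 7.3 tilt 0.04
(160, None) (163, 178) (166, 180) (169, 182) (172, 183) (175, 185) (178, 187) (181, 189) (184, 190) (187, 181) (190, 178) (193, 175) (196, 173) 
0 [[159.5, 174.4], [185.3, 191.0]]
5 [[160.7, 176.2], [186.0, 190.7]]
10 [[162.0, 178.0], [186.5, 190.2]]
15 [[163.3, 179.7], [187.0, 189.7]]
```

{"method": "arm_command", "body": {
  "series": [
    {"linear": [0.001, 0, 0.002], "turn": 0},
    {"linear": [0, 0, 0.002], "turn": 0},
    {"linear": [0, 0, 0], "turn": 0}
  ]
}}

```text
t: 34.9
ee_pos: [570.9, -157.8, 157.5]
orientation: [2.625, 1.725, -0.001]
ft_force: [1.0, 0.4, -1.1]
width: 53.9
grasp_force: 7.3
```

```bash
python3 -c "
from h import *
rel();edge()"
```

```text
dist 58.0 lat -2.1 z 157.5
t 34.9 pos [ 570.9 -157.8  157.5] F [0.8 0.7 1.1] mom_tool [-0.043  0.076  0.015] w 53.91 g 7.3 tilt 0.04
(160, 175) (163, 178) (166, 181) (169, 182) (172, 184) (175, 186) (178, 188) (181, 190) (184, None) (187, 182) (190, 179) (193, 177) (196, 175) 
0 [[159.8, 175.5], [185.5, 192.0]]
5 [[161.0, 177.2], [186.2, 191.7]]
10 [[162.3, 179.0], [186.8, 191.3]]
15 [[163.6, 180.7], [187.3, 190.7]]
```

```bash
cat > cmp.py <<'E'
from h import *
s=cam('scene');f=np.array([.394,.919,0]);l=np.array([.919,-.394,0]);Gv=np.array([550,-212,0]);zs=np.arange(90,140,.5)
def sm(P):
    uv=np.float32(proj(s,P));return cv2.remap(s['frame'],uv[None,:,0],uv[None,:,1],cv2.INTER_LINEAR)[0].max(1)
for o in(-137,-2,137):
    r=[]
    for d in range(10,94,7):
        v=sm([Gv+l*(o+27)+f*d+[0,0,z] for z in zs]); i=np.where((v[:-1]>66)&(v[1:]<=66))[0]; r.append((d,float(zs[i[-1]]) if len(i) else None))
    print(o,r)
    v=[int(sm([Gv+l*o+f*d+[0,0,134]])[0]) for d in range(80,112,2)]; print("  front profile z134",v)
rel()
E
python3 cmp.py
```

```text
-137 [(10, 105.5), (17, 104.5), (24, 104.5), (31, 105.5), (38, 105.0), (45, 104.5), (52, 101.5), (59, 101.0), (66, 100.0), (73, 101.5), (80, 102.0), (87, 103.5)]
  front profile z134 [64, 63, 57, 67, 92, 122, 131, 131, 132, 132, 116, 90, 65, 63, 77, 86]
-2 [(10, 114.0), (17, 115.5), (24, 113.0), (31, 114.5), (38, 115.5), (45, 115.0), (52, 116.0), (59, 115.5), (66, 113.5), (73, 114.0), (80, 115.0), (87, 116.0)]
  front profile z134 [41, 44, 60, 90, 118, 132, 142, 142, 144, 137, 106, 70, 51, 55, 63, 70]
137 [(10, 129.0), (17, 97.0), (24, 97.5), (31, 97.5), (38, 97.5), (45, 93.0), (52, 92.0), (59, 92.0), (66, 92.0), (73, 92.0), (80, 94.0), (87, 103.0)]
  front profile z134 [98, 72, 56, 59, 85, 116, 130, 131, 135, 130, 112, 83, 67, 84, 110, 127]
dist 58.1 lat -2.1 z 157.6
t 35.0 pos [ 570.9 -157.8  157.6] F [0.1 0.7 0.5] mom_tool [ 0.02   0.049 -0.092] w 53.89 g 7.3 tilt 0.04
```

{"method": "arm_command", "body": {
  "series": [
    {"linear": [0, 0, 0.001], "turn": 0},
    {"linear": [0, 0, 0.001], "turn": 0},
    {"linear": [0, 0, 0], "turn": 0}
  ]
}}

```text
t: 35.3
ee_pos: [571.0, -157.7, 155.8]
orientation: [2.625, 1.725, -0.001]
ft_force: [-1.0, 0.2, -1.7]
width: 53.9
grasp_force: 7.3
```

{"method": "arm_command", "body": {
  "series": [
    {"linear": [0, 0, 0.001], "turn": 0},
    {"linear": [0, 0, 0.001], "turn": 0},
    {"linear": [0, 0, 0], "turn": 0}
  ]
}}

```text
t: 35.6
ee_pos: [571.1, -157.5, 153.8]
orientation: [2.625, 1.725, -0.0]
ft_force: [-0.1, -0.7, 0.0]
width: 53.7
grasp_force: 7.3
```

```bash
python3 cmp.py | sed -n '2,4p;6,9p'
```

```text
front profile z134 [65, 63, 58, 67, 92, 123, 131, 131, 133, 132, 116, 89, 66, 63, 76, 85]
-2 [(10, 112.5), (17, 114.0), (24, 112.5), (31, 112.5), (38, 112.0), (45, 112.0), (52, 112.0), (59, 109.0), (66, 109.0), (73, 109.0), (80, 110.0), (87, 109.5)]
  front profile z134 [44, 44, 47, 59, 88, 115, 129, 128, 126, 120, 99, 71, 49, 50, 60, 70]
  front profile z134 [97, 71, 56, 60, 86, 117, 131, 131, 134, 130, 112, 84, 68, 85, 110, 125]
dist 58.4 lat -2.1 z 153.8
t 35.65 pos [ 571.1 -157.5  153.8] F [-0.6 -0.5  1. ] mom_tool [ 0.059 -0.279 -0.027] w 54.09 g 7.3 tilt 0.01
```

{"method": "arm_command", "body": {
  "series": [
    {"linear": [0.0015, 0, 0], "turn": 0},
    {"linear": [0.0015, 0, 0], "turn": 0},
    {"linear": [0, 0, 0], "turn": 0}
  ]
}}

```text
t: 35.95
ee_pos: [572.4, -154.6, 153.9]
orientation: [2.625, 1.726, -0.0]
ft_force: [-0.2, -2.2, -0.6]
width: 54.1
grasp_force: 7.2
```

```bash
python3 cmp.py | sed -n '3,4p;7,9p'
```

```text
-2 [(10, 113.0), (17, 114.0), (24, 112.0), (31, 112.5), (38, 112.0), (45, 112.5), (52, 112.0), (59, 109.0), (66, 109.0), (73, 109.0), (80, 109.5), (87, 109.5)]
  front profile z134 [45, 45, 43, 41, 44, 61, 87, 110, 124, 127, 124, 118, 95, 65, 52, 55]
dist 61.5 lat -2.0 z 153.9
t 36.0 pos [ 572.4 -154.6  153.9] F [-1.2 -0.5  1.3] mom_tool [ 0.125 -0.382 -0.008] w 54.23 g 7.2 tilt 0.01
```

{"method": "arm_command", "body": {
  "series": [
    {"linear": [-0.0015, 0, 0], "turn": 0},
    {"linear": [-0.0015, 0, 0.0005], "turn": 0},
    {"linear": [0, 0, 0.0005], "turn": 0},
    {"linear": [0, 0, 0], "turn": 0}
  ]
}}

```text
t: 36.4
ee_pos: [571.3, -157.5, 152.9]
orientation: [2.625, 1.725, 0.0]
ft_force: [1.2, 0.6, 0.1]
width: 53.6
grasp_force: 7.3
```

{"method": "arm_command", "body": {
  "series": [
    {"linear": [-0.001, 0, 0], "turn": 0},
    {"linear": [0, 0, 0.001], "turn": 0},
    {"linear": [0, 0, 0], "turn": 0}
  ]
}}

```text
t: 36.7
ee_pos: [571.1, -157.9, 152.2]
orientation: [-2.625, -1.725, -0.001]
ft_force: [0.5, 3.3, 3.3]
width: 54.0
grasp_force: 7.2
```

```bash
python3 cmp.py | sed -n '3,4p;7,9p'
```

```text
-2 [(10, 112.5), (17, 113.0), (24, 111.0), (31, 110.5), (38, 110.5), (45, 111.5), (52, 110.5), (59, 107.5), (66, 106.5), (73, 107.0), (80, 107.0), (87, 108.0)]
  front profile z134 [43, 43, 41, 45, 67, 93, 117, 123, 125, 120, 99, 71, 50, 50, 60, 68]
dist 58.0 lat -1.9 z 152.2
t 36.75 pos [ 571.1 -157.9  152.2] F [ 4.1 -1.7 -3.8] mom_tool [ 0.359  0.678 -0.011] w 54.15 g 7.2 tilt 0.05
```

{"method": "arm_command", "body": {
  "series": [
    {"linear": [0, 0, 0], "turn": 0},
    {"linear": [0, 0, 0], "turn": 0},
    {"linear": [0, 0, 0], "turn": 0}
  ],
  "jaw": 0.235
}}

```text
t: 37.05
ee_pos: [570.6, -158.7, 151.7]
orientation: [2.625, 1.725, -0.001]
ft_force: [0.5, 0.2, 0.8]
width: 53.9
grasp_force: 0.0
```

{"method": "arm_command", "body": {
  "series": [
    {"linear": [0, 0, 0], "turn": 0},
    {"linear": [0, 0, 0], "turn": 0},
    {"linear": [0, 0, 0], "turn": 0},
    {"linear": [0, 0, 0], "turn": 0},
    {"linear": [0, 0, 0], "turn": 0}
  ],
  "jaw": 0.7
}}

```text
t: 37.55
ee_pos: [570.8, -158.4, 151.9]
orientation: [2.625, 1.725, -0.0]
ft_force: [0.6, 0.2, 0.1]
width: 74.5
grasp_force: 0.0
```

```bash
python3 cmp.py
```

```text
-137 [(10, 105.5), (17, 105.0), (24, 104.5), (31, 105.5), (38, 105.0), (45, 104.5), (52, 101.0), (59, 101.0), (66, 101.0), (73, 101.5), (80, 102.0), (87, 103.0)]
  front profile z134 [67, 63, 58, 67, 92, 122, 131, 131, 132, 131, 115, 88, 66, 64, 77, 86]
-2 [(10, 112.5), (17, 113.5), (24, 111.0), (31, 110.5), (38, 111.0), (45, 111.0), (52, 110.5), (59, 108.0), (66, 107.0), (73, 107.5), (80, 106.5), (87, 108.0)]
  front profile z134 [44, 42, 41, 44, 66, 93, 118, 123, 124, 119, 98, 71, 50, 50, 60, 69]
137 [(10, 129.0), (17, 97.0), (24, 139.0), (31, 97.5), (38, 98.0), (45, 92.5), (52, 92.0), (59, 91.0), (66, 91.5), (73, 93.0), (80, 94.5), (87, 103.0)]
  front profile z134 [97, 71, 57, 61, 85, 114, 130, 131, 133, 128, 111, 83, 67, 84, 110, 125]
dist 57.5 lat -2.0 z 151.9
t 37.6 pos [ 570.8 -158.4  151.9] F [ 1.  -0.1  0.4] mom_tool [ 0.04  -0.088 -0.025] w 74.78 g 0.0 tilt 0.0
```

{"method": "arm_command", "body": {
  "series": [
    {"linear": [0, 0, -0.01], "turn": 0},
    {"linear": [0, 0, -0.02], "turn": 0},
    {"linear": [0, 0, -0.03], "turn": 0},
    {"linear": [0, 0, -0.03], "turn": 0},
    {"linear": [0.02, 0, -0.02], "turn": 0},
    {"linear": [0.03, 0, 0], "turn": 0},
    {"linear": [0.03, 0, 0], "turn": 0},
    {"linear": [0, 0, 0], "turn": 0},
    {"linear": [0, 0, 0], "turn": 0}
  ]
}}

```text
t: 38.5
ee_pos: [602.5, -84.7, 262.3]
orientation: [2.624, 1.727, -0.0]
ft_force: [-0.1, 0.1, -0.4]
width: 74.6
grasp_force: 0.0
```

Run:
```python
import runpy;runpy.run_path('cmp.py')
from h import *
s=cam('scene');t=cam('top')
f=np.array([.394,.919,0]);l=np.array([.919,-.394,0]);Gv=np.array([550,-212,0])
# correlate front label of the hung bin vs neighbours: bright blob centroid near predicted front
for o in(-137,-2,137):
    u=proj(s,Gv+l*o+f*95+[0,0,130])[0].astype(int); p=s['frame'][u[1]-12:u[1]+13,u[0]-12:u[0]+13].astype(int)
    m=(p.min(2)>100); m=m.astype('uint8'); n,L,S,C=cv2.connectedComponentsWithStats(m); i=min(range(1,n),key=lambda k:abs(C[k]-12).sum() if 15<S[k,4]<250 else 99)
    c=C[i]+u-12; print(o,"label px",c.round(1),"-> at front plane offset from expectation px",(c-proj(s,Gv+l*o+f*95+[0,0,130])[0]).round(1),S[i,4])
```

```text
-137 [(10, 105.5), (17, 104.5), (24, 105.0), (31, 105.5), (38, 105.0), (45, 104.5), (52, 101.5), (59, 101.5), (66, 101.0), (73, 101.5), (80, 101.5), (87, 103.5)]
  front profile z134 [44, 44, 45, 56, 75, 101, 118, 125, 128, 126, 110, 86, 65, 63, 76, 86]
-2 [(10, 113.0), (17, 113.5), (24, 111.0), (31, 110.5), (38, 111.5), (45, 111.5), (52, 110.5), (59, 108.0), (66, 107.5), (73, 107.5), (80, 107.0), (87, 108.0)]
  front profile z134 [44, 43, 42, 46, 67, 95, 119, 124, 126, 121, 99, 70, 48, 49, 60, 69]
137 [(10, 129.0), (17, 97.0), (24, 98.5), (31, 97.5), (38, 98.0), (45, 93.0), (52, 92.5), (59, 92.5), (66, 93.0), (73, 93.5), (80, 95.0), (87, 103.5)]
  front profile z134 [99, 72, 57, 60, 86, 118, 132, 133, 135, 131, 114, 85, 69, 87, 113, 127]
dist 137.0 lat -1.9 z 262.1
t 38.55 pos [602.2 -85.3 262.1] F [-0.1 -0.1  0.3] mom_tool [ 0.046 -0.089 -0.011] w 74.98 g 0.0 tilt 0.03
-137 label px [223.4 155.5] -> at front plane offset from expectation px [-1.9  0.7] 32
-2 label px [191.1 183.2] -> at front plane offset from expectation px [-0.9 -0.3] 38
137 label px [150.3 218.1] -> at front plane offset from expectation px [-2.5  0.5] 53
```

The bin hangs in line with its neighbours: its label is within about 1.5 px of where theirs put it. It is still and released, so I'm handing in.

```bash
python3 -c "
from workcell import ctrl
print(ctrl.close_job())"
```

```text
the job is handed in; nothing more can be done
None
```

The bin hangs in the upper groove about 2 mm off midway between the two hanging bins, with roughly 3° of droop by the camera, released and at rest, and I handed the job in at 38.6 s; no verdict came back, and the display's small foot plate was used as a light stop (a few newtons) to tilt the bin in the gripper.

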